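Set the chute gate one turn open, slack taken up first

TASK

Open the chute gate by one full turn of its stem: push the knob on the handwheel gently round counter-clockwise (seen from above) with shut fingers, feel where the slack ends and the stem takes hold, and count one full turn of the wheel from there, not from where the knob stood and without going past it. Then push the lock lever on the gate's bracket fully over, away from the robot, and stand clear. Do not pinch the knob or load the wheel above 25 N, and leave the other parts on the bench where they are.

Things in the scene. Friction and masses are not known exactly. Their poses are not given: they have to be found in the camera images.
- chute_unit: Fixed unit: chute, rack, gate yoke, tray. Origin on the handwheel's vertical axis at bench height; z up, y up the chute to the rack (y 310 to 440 mm, 301 mm tall); x away from the robot; yaw within 0.3 rad. Tray at y -70 to -260 mm, rim 45 mm high. The yoke's top, 170 mm up, carries the wheel; a 60 mm wide bracket at the same height reaches to y -180 mm and carries the lock lever.
- handwheel: Dark steel handwheel, level, three spokes, 152 mm over the rim, rim top 198 mm above the bench. Origin on its axis, 192 mm up; x points to the knob. Counter-clockwise opens. First an unknown slack of 50 to 150 degrees, almost free (under 1 N at the knob); then it takes the stem's spindle along, which needs 6 to 7 N at the knob. No stop within two turns. Never load it above 25 N.
- knob_top (a point): Top centre of the black upright knob on the wheel, 60 mm from the axis, 245 mm above the bench. The knob is a cylinder 20 mm across standing from 200 to 245 mm above the bench; it spins freely on its own pin.
- gate_edge (a point): Middle of the lower edge of the stainless gate plate under the wheel. Shut, as it always starts, it is 77 mm above the unit's origin; it rises 3 mm per turn of the spindle, too little to count from one noisy reading. Spindle and gate are stiff and stay where they are left.
- lock_lever (a joint): Angle of the lock lever, rad: 0 leaning to the unit's -x side (towards the robot), 1.0 fully over to the unit's +x side, a stop. It starts at 0 to 0.15 and stays where it is left.
- lock_lever_tip (a point): Tip of the upright steel lock lever, 80 mm long, which stands on the end of the bracket at unit x 0, y -150 mm; it swings in the unit's x-z plane.
- coil_housing: Blue solenoid coil housing, 50 x 45 x 67 mm, loose on the bench. Origin under its centre. Leave alone.
- banjo_bolt1: Plated banjo bolt, 22 mm head down, 37 mm tall, standing in the tray. Origin under its head. Leave alone.
- banjo_bolt2: The other banjo bolt, the same. Leave alone.
- rod_clevis: Steel rod clevis, about 85 mm long, 32 mm tall. Origin under its block. Leave alone.
- seal_case: Green flat seal kit case, 110 x 150 x 30 mm. Origin under its centre. Leave alone.
- wrench: Steel wrench lying on the bench. Leave alone.
- gland_ring: Aluminium gland ring, 64 mm across, 22 mm high. Origin under its centre. Leave alone.

How it is judged:
On the way, in this order (a step that is already met when the one before it is completed fails the run):
1. the slack is taken up and the gate begins to lift, the lock lever still off (z of gate_edge in the frame of chute_unit above 0.0772 m and value of joint lock_lever below 0.3 rad), for 0.05 s.
2. the gate stands one turn open, 3 mm within 0.3 mm, the lock lever still off (z of gate_edge in the frame of chute_unit between 0.0797 and 0.0803 m and value of joint lock_lever below 0.3 rad), for 0.3 s.
At the end, for the whole second after the job is handed in: The gate stands 3 mm open within 0.3 mm (one turn of the spindle, within 36 degrees), the lock lever is over by more than 0.85 of its 1.0 rad, and the wheel is at rest (z of gate_edge in the frame of chute_unit between 0.0797 and 0.0803 m and value of joint lock_lever above 0.85 rad and angular speed of handwheel below 0.05 rad/s); the robot touches nothing.
It fails at once if the gate is opened more than 3.4 mm (wound past one turn) (z of gate_edge in the frame of chute_unit above 0.0804 m).
It fails at once if the wheel is loaded with more than 25 N (contact force between anything else and handwheel above 25 N).
It fails at once if the lock lever is thrown before the gate is set (value of joint lock_lever above 0.4 rad and z of gate_edge in the frame of chute_unit below 0.0797 m).
It fails at once if a part on the bench is moved by more than 20 mm (distance of any of coil_housing, banjo_bolt1, banjo_bolt2, rod_clevis, seal_case, wrench, gland_ring from where it was at the start of the episode above 0.02 m).
It also fails if it takes over 72 s, if anything falls off the work surface, if the arm or the gripper's body presses on something with over 40 N, if the wrist force passes 120 N, or if a joint passes its speed limit or range.

ROBOT

A 7-joint arm with a two-finger parallel gripper is mounted at the origin on the work surface. World frame = base frame: x ahead of the robot, y to its left, z up, the work surface at z = 0. Lengths are in m, angles in rad, forces in N, time in s.
With the tool pointing down it reaches from about 0.425 to 1.025 m from the base axis. Payload 3.6 kg.
Tool frame: the origin (TCP) lies at the very end of the fingers, on their centre line; the grasp point (between the pads) lies 19 mm behind it (ctrl.grip_point_offset is the distance from the TCP to the grasp point, in m); z points along the fingers, y is the direction in which the jaws open and shut (so a half turn about z gives the same grasp; the last joint's range is limited). The gripper opens to 85 mm and grips with 20 to 120 N. Pads are 22 mm wide; open, the fingers measure 114 mm over their backs; the gripper's body (76 mm by 85 mm) begins 54 mm behind the grasp point. The pads swing forward as they close: fully open they stand 13 mm farther back than shut.
Start: joints at [1.167, 0.591, 0.048, 1.609, -0.033, 0.943, -0.034], TCP at [0.221, -0.69, 0.231] pointing down, gripper open.
Joint ranges: [-2.69, 2.69], [-0.47, 2.24], [-1.27, 1.36], [0.19, 2.51], [-1.53, 4.68], [0.08, 2.07], [-3.09, 3.09]. Speed limits (rad/s): [2.57, 2.57, 3.14, 3.14, 3.14, 3.14, 3.14].

INTERFACE

Orientations are given as a unit quaternion [x, y, z, w].
In Python, from cell import ctrl, optics, hand_in gives the robot as it stands.
- The arm moves only by the tool apply_moves, never from a script. Its argument "commands" is a list of rows, each a list of 6 numbers: the shift along the world's x, y, z in units of 0.8 m (1.0 is 0.8 m), then the turn, a rotation vector about the world's x, y, z in units of 1.5 rad (1.0 is 1.5 rad). In form: [[dx, dy, dz, rx, ry, rz], ...]. A call has 1 to 20 rows; each row is the pose to reach, as a shift and turn from the pose commanded when the call began; what a row does not reach only later rows make up. A row lasts 1/8 s, in which the tool goes at most 62.5 mm and 10.7 degrees, less where a joint would pass 70% of its speed; a pose out of reach is approached as far as the arm can. A call with a number of a shift or a turn outside -1 to 1 is refused whole. A call with a gripper value outside its range is refused whole. "claw" is the opening, from -1 (shut) to 1 (fully open), set as the call begins (left out, the last holds). The fingers move at their own pace and stop on an object; "force" is the grip in N (left out, the last holds). Time passes only in rows, so rows that repeat a pose let the fingers close. It gives the time, the measured TCP pose, the force and the opening at its end, in the units of the state.
- ctrl.get_state(): the state, without advancing time (a new reading comes with each control period).
- optics.grab_frame(name): name is "scene" or "side" or "wrist"; returns a dict with "color" (400x640x3 uint8, red, green, blue), "fov_y" (degrees; the focal length in pixels is half the picture's height over the tangent of half this angle, whatever the lens; pixels are square), "cx", "cy" (the principal point, pixels), "T" (4x4, takes a point from camera to world coordinates). Camera axes: x right, y up, looking along -z (the intrinsics and any distortion apply to the point x, -y, -z); pixel columns grow to the right and rows downward; lengths in m; the calibration is good to about 2 mm. A picture is of the moment at which its call begins. There is no depth.
- hand_in(): hands the job in, once; it reports no verdict.
The state is a dict: "time": time; "q": joint angles; "joint_velocities": joint speeds; "joint_torque": joint torques, N m; "eef_pos": TCP position; "tool_rot": TCP orientation; "contact_force": force on the tool from outside, world axes, zero at the start; "torque": the same for the moment, N m; "opening": finger opening in m.
Only numpy, scipy, OpenCV 4.12 (cv2) and the standard library are available. Lean on these libraries where they do the work, as an engineer would, in place of code of your own. Each camera call takes 0.05 s, during which the arm holds its last target.

## Working session

There is one attempt and no reset: what is moved stays moved. The work goes in short steps, Python scripts to look and compute and a tool call to move; the robot and the scene stay as the last step left them, time stands still between calls to the robot, and variables do not carry over. Pictures are saved under pics/ and viewed, and the job is handed in when it is done.

Besides the shell and the picture viewer there is one more tool, called as a command line: name --pt "numbers of a row" for each row, then --argument value for the rest. apply_moves: Moves the arm, as the interface text tells. Its arguments: {"type":"object","properties":{"commands":{"type":"array"},"claw":{"type":"number"},"force":{"type":"number"}},"required":["commands"]}

```bash
ls; mkdir -p pics; python3 - <<'E'
from cell import ctrl, optics
import cv2,numpy as np
s=ctrl.get_state()
for k,v in s.items(): print(k,np.round(v,4))
for n in ["scene","side","wrist"]:
    f=optics.grab_frame(n)
    cv2.imwrite(f"pics/{n}0.png",f["color"][:,:,::-1])
    print(n,f["fov_y"],f["cx"],f["cy"],np.round(f["T"],4).tolist(),[k for k in f])
E
```

```text
pics
time 0.0
q [ 1.1675  0.5921  0.0483  1.6098 -0.0333  0.9427 -0.0337]
joint_velocities [-0.0004  0.0009  0.0025 -0.0003  0.0009  0.0007  0.0005]
joint_torque [-2.00000e-04 -5.48680e+01  1.54710e+00 -1.98125e+01  9.50000e-03
  8.90000e-03 -0.00000e+00]
eef_pos [ 0.2208 -0.6897  0.2301]
tool_rot [ 9.880e-01  1.543e-01 -2.000e-04 -1.100e-03]
contact_force [-0.8783  0.4064 -0.008 ]
torque [-0.0085  0.0598  0.0097]
opening 0.0856
scene 57.65700643401486 315.39680546978536 200.07770336232628 [[-0.281, -0.8166, 0.5041, 0.9844], [0.9597, -0.2397, 0.1466, 0.1438], [0.0011, 0.525, 0.8511, 0.8203], [0.0, 0.0, 0.0, 1.0]] ['color', 'fov_y', 'cx', 'cy', 'T']
side 47.44175832365595 320.7873143565103 200.00636457490086 [[0.7421, 0.3542, -0.5691, 0.031], [-0.6701, 0.4122, -0.6173, -0.5634], [0.0159, 0.8394, 0.5432, 0.6662], [0.0, 0.0, 0.0, 1.0]] ['color', 'fov_y', 'cx', 'cy', 'T']
wrist 61.82637073288669 312.111911272437 203.94861110442858 [[0.3048, 0.9037, 0.3009, 0.2998], [-0.9524, 0.2898, 0.0944, -0.6665], [-0.0019, -0.3153, 0.949, 0.3724], [0.0, 0.0, 0.0, 1.0]] ['color', 'fov_y', 'cx', 'cy', 'T']
```

View pics/scene0.png

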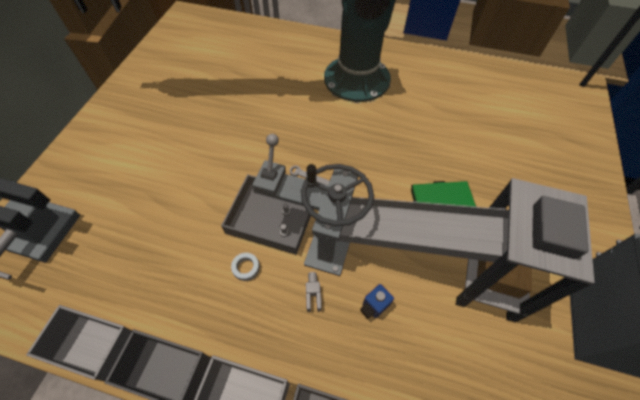

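View pics/side0.png

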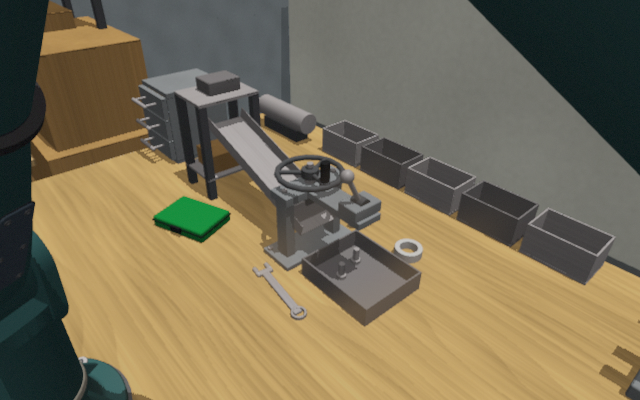

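The scene view shows the wheel at about (338,195), its black knob at (311,175), and the lock lever tip at (272,140). The side view shows the wheel at (309,174), knob at (325,172), and lever tip at (347,175). I'll zoom in on both.

```bash
python3 - <<'E'
import cv2
a=cv2.imread("pics/scene0.png")[115:285,215:405]; cv2.imwrite("pics/sc_z.png",cv2.resize(a,None,fx=4,fy=3.5*4/3.5/1.15 if 0 else 3.5,interpolation=2) if 0 else cv2.resize(a,None,fx=3.5,fy=3.5,interpolation=2))
a=cv2.imread("pics/side0.png")[140:300,255:435]; cv2.imwrite("pics/si_z.png",cv2.resize(a,None,fx=3.5,fy=3.5,interpolation=2))
E
```

```text
(no output)
```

View pics/sc_z.png

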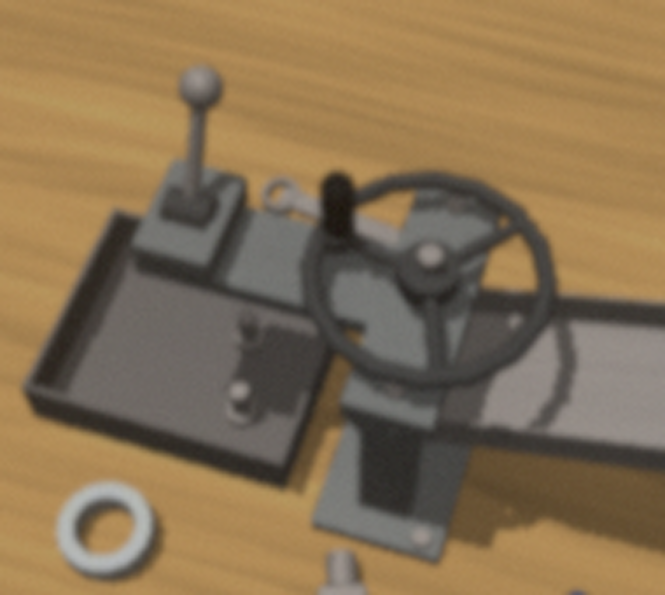

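View pics/si_z.png

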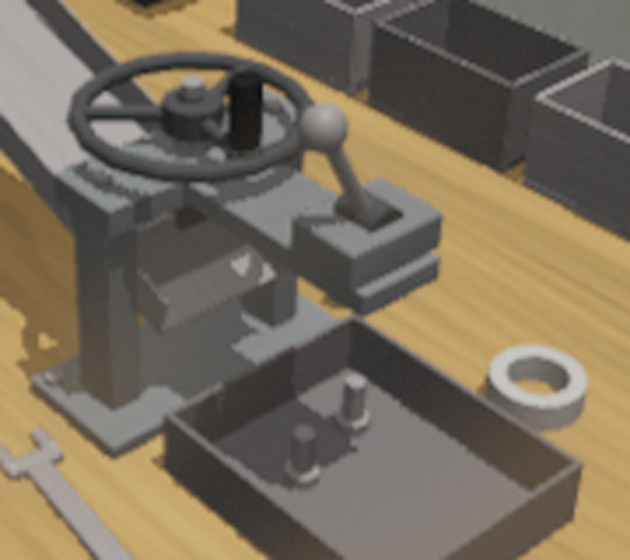

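View pics/wrist0.png

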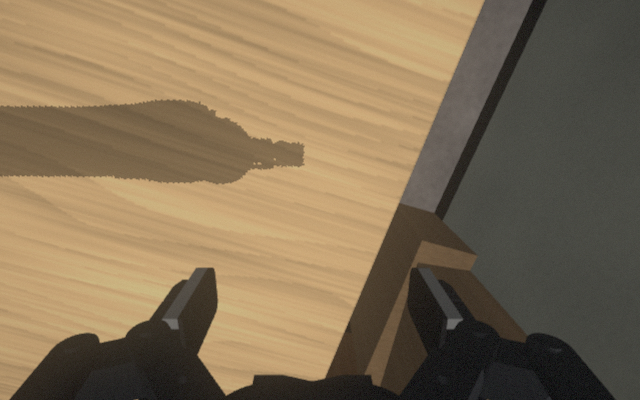

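```bash
cat > h.py <<'E'
import numpy as np, cv2
from cell import ctrl, optics
def K(f):
    h,w=f["color"].shape[:2]; F=h/2/np.tan(np.radians(f["fov_y"])/2); return F
def ray(f,p):
    F=K(f); d=np.array([(p[0]-f["cx"])/F,-(p[1]-f["cy"])/F,-1]); T=np.array(f["T"])
    d=T[:3,:3]@d; return T[:3,3],d/np.linalg.norm(d)
def onz(f,p,z):
    o,d=ray(f,p); return o+d*(z-o[2])/d[2]
def tri(r1,r2):
    (a,u),(b,v)=r1,r2
    s,t=np.linalg.lstsq(np.stack([u,-v],1),b-a,rcond=None)[0]
    return (a+s*u+b+t*v)/2, np.linalg.norm(a+s*u-b-t*v)
def proj(f,P):
    T=np.array(f["T"]); c=T[:3,:3].T@(np.array(P)-T[:3,3]); F=K(f)
    return np.array([f["cx"]+F*c[0]/-c[2], f["cy"]-F*c[1]/-c[2]])
def circ(P):
    A=np.c_[2*P[:,:2],np.ones(len(P))]; s=np.linalg.lstsq(A,(P[:,:2]**2).sum(1),rcond=None)[0]
    return s[:2],np.sqrt(s[2]+s[:2]@s[:2])
E
python3 - <<'E'
from h import *
sc=optics.grab_frame("scene"); si=optics.grab_frame("side")
zs=lambda x,y:(215+(x+.5)/3.5-.5,115+(y+.5)/3.5-.5); zi=lambda x,y:(255+(x+.5)/3.5-.5,140+(y+.5)/3.5-.5)
P=np.array([onz(sc,zs(*p),.192) for p in [(309,275),(547,283),(430,179),(438,377)]]);print("scene rim",circ(P))
P=np.array([onz(si,zi(*p),.192) for p in [(75,115),(309,120),(190,58),(190,175)]]);print("side rim",circ(P))
S={"hub":((431,250),(191,83)),"knobtop":((338,180),(247,78)),"ball":((201,88),(323,126)),"leverbase":((192,200),(365,213))}
for n,(a,b) in S.items(): print(n,tri(ray(sc,zs(*a)),ray(si,zi(*b))), onz(sc,zs(*a),.245),onz(si,zi(*b),.245))
# unit direction: chute edges / rack top front: tray corners
for n,f,z,pts in [("sc tray rim",sc,.045,[zs(117,213),zs(27,390),zs(285,478)]),("side tray rim",si,.045,[zi(168,420),zi(352,325),zi(578,465)])]:
    print(n,[np.round(onz(f,p,z),4) for p in pts])
# bracket/rack top corners scene
print([np.round(onz(sc,p,.301),4) for p in [(513,182),(587,198),(590,280),(503,262)]])
E
```

```text
scene rim (array([0.58265832, 0.0729489 ]), np.float64(0.06951617380037109))
side rim (array([0.58325527, 0.07233884]), np.float64(0.0712405151255599))
hub (array([0.58120399, 0.07250969, 0.21344852]), np.float64(0.0017919783424948234)) [0.60148268 0.07681391 0.245     ] [0.54304227 0.02721245 0.245     ]
knobtop (array([0.5709631 , 0.01353551, 0.24453165]), np.float64(0.0027401109853698374)) [0.5702194  0.01459534 0.245     ] [0.57072464 0.01137064 0.245     ]
ball (array([ 0.54233814, -0.07586122,  0.26282998]), np.float64(0.0004990240906776001)) [ 0.52800929 -0.08270411  0.245     ] [ 0.56504164 -0.05456716  0.245     ]
leverbase (array([ 0.57580205, -0.0775381 ,  0.19693718]), np.float64(0.002490446478988234)) [ 0.60652437 -0.05961176  0.245     ] [ 0.52052289 -0.12831912  0.245     ]
sc tray rim [array([ 0.5022, -0.18  ,  0.045 ]), array([ 0.6584, -0.1835,  0.045 ]), array([0.6707, 0.0064, 0.045 ])]
side tray rim [array([ 0.4995, -0.0028,  0.045 ]), array([ 0.6501, -0.009 ,  0.045 ]), array([ 0.6527, -0.189 ,  0.045 ])]
[array([0.5449, 0.3727, 0.301 ]), array([0.5438, 0.4928, 0.301 ]), array([0.6957, 0.4833, 0.301 ]), array([0.7026, 0.3591, 0.301 ])]
```

apply_moves --pt "0 0 0.1 0 0 0" --pt "0.05 0.1 0.16 0 0 0.1" --pt "0.392 0.909 0.16 0 0 0.841" --pt "0.392 0.909 0.16 0 0 0.841" --pt "0.392 0.909 0.16 0 0 0.841" --pt "0.392 0.909 0.16 0 0 0.841" --pt "0.392 0.909 0.16 0 0 0.841" --pt "0.392 0.909 0.16 0 0 0.841" --pt "0.392 0.909 0.16 0 0 0.841" --pt "0.392 0.909 0.16 0 0 0.841" --pt "0.392 0.909 0.16 0 0 0.841" --pt "0.392 0.909 0.16 0 0 0.841" --pt "0.392 0.909 0.16 0 0 0.841" --pt "0.392 0.909 0.16 0 0 0.841" --pt "0.392 0.909 0.16 0 0 0.841" --pt "0.392 0.909 0.16 0 0 0.841" --pt "0.392 0.909 0.16 0 0 0.841" --pt "0.392 0.909 0.16 0 0 0.841" --claw -1 --force 60

```text
time: 2.5
eef_pos: [0.5343, 0.035, 0.3592]
tool_rot: [0.708, 0.706, -0.0, 0.0]
contact_force: [-0.5, 0.1, -0.3]
opening: -0.0
```

```bash
python3 - <<'E'
from h import *
s=ctrl.get_state()
for k,v in s.items(): print(k,np.round(v,4))
for n in ["wrist","side"]:
    f=optics.grab_frame(n); cv2.imwrite(f"pics/{n}1.png",f["color"][:,:,::-1])
    if n=="wrist":
        print(proj(f,s["eef_pos"]),proj(f,[.5706,.0132,.245]),proj(f,[.583,.0726,.192]))
E
```

```text
time 2.5
q [ 0.3187  0.2568 -0.5771  1.869   0.1601  1.062  -0.3241]
joint_velocities [-0.0025  0.0013 -0.007  -0.0033 -0.0001 -0.0023 -0.0015]
joint_torque [-1.04100e-01 -3.39659e+01 -2.93910e+00 -2.11480e+01  9.00000e-03
  2.30000e-03  1.10000e-03]
eef_pos [0.5343 0.035  0.3592]
tool_rot [ 7.079e-01  7.063e-01 -4.000e-04  1.000e-04]
contact_force [-0.4766  0.1026 -0.2597]
torque [-0.0473 -0.02   -0.0122]
opening -0.0
[308.4411111  268.47155493] [354.13938476 222.72258723] [363.18739015 141.18851652]
```

View pics/wrist1.png

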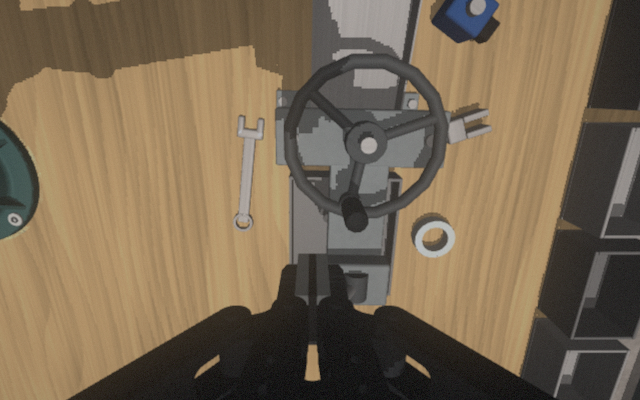

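View pics/side1.png

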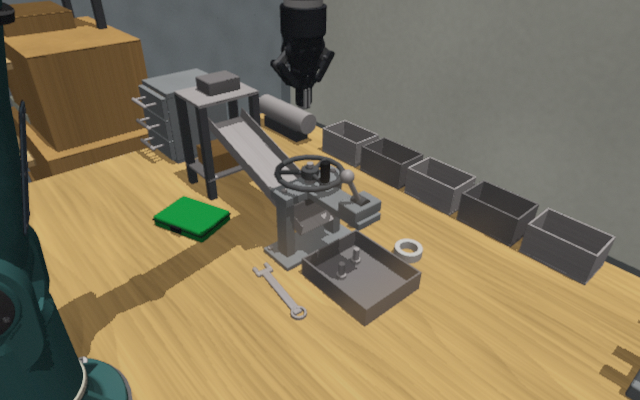

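The wrist view shows the knob top at (357,213), the hub nut at (369,145), and the shut fingertips at (313,258). These agree with my estimates. Next I'll descend behind the knob.

apply_moves --pt "0 0 -0.06 0 0 0" --pt "0 0 -0.12 0 0 0" --pt "0 0 -0.16 0 0 0" --pt "0 0 -0.174 0 0 0" --pt "0 0 -0.174 0 0 0" --pt "0 0 -0.174 0 0 0"

```text
time: 3.35
eef_pos: [0.5358, 0.0369, 0.2215]
tool_rot: [0.707, 0.707, 0.001, 0.001]
contact_force: [-1.4, -0.2, 0.3]
opening: 0.0002
```

```bash
cat > arc.py <<'E'
import numpy as np,sys
# arc a0 a1 step : rows of shifts (units .8 m)
a0,a1,st=map(float,sys.argv[1:4]); C=np.array([.583,.0726]); r=.06
p=lambda a:C+r*np.array([np.cos(np.radians(a)),np.sin(np.radians(a))])
n=int(round((a1-a0)/st))
print([[*[round(float(x),3) for x in (p(a0+st*(i+1))-p(a0))/.8],0,0,0,0] for i in range(n)])
E
python3 arc.py -144 -84 3
python3 - <<'E'
from h import *
s=ctrl.get_state()
print(s["time"],s["eef_pos"],s["contact_force"],s["torque"])
for n in ["side","wrist"]:
    f=optics.grab_frame(n); cv2.imwrite(f"pics/{n}2.png",f["color"][:,:,::-1])
a=cv2.imread("pics/side2.png")[100:260,225:405]; cv2.imwrite("pics/side2z.png",cv2.resize(a,None,fx=3.5,fy=3.5,interpolation=2))
E
```

```text
[[0.002, -0.003, 0, 0, 0, 0], [0.005, -0.006, 0, 0, 0, 0], [0.008, -0.009, 0, 0, 0, 0], [0.01, -0.012, 0, 0, 0, 0], [0.013, -0.014, 0, 0, 0, 0], [0.017, -0.017, 0, 0, 0, 0], [0.02, -0.019, 0, 0, 0, 0], [0.023, -0.021, 0, 0, 0, 0], [0.027, -0.023, 0, 0, 0, 0], [0.03, -0.024, 0, 0, 0, 0], [0.034, -0.026, 0, 0, 0, 0], [0.037, -0.027, 0, 0, 0, 0], [0.041, -0.028, 0, 0, 0, 0], [0.045, -0.029, 0, 0, 0, 0], [0.049, -0.03, 0, 0, 0, 0], [0.053, -0.031, 0, 0, 0, 0], [0.057, -0.031, 0, 0, 0, 0], [0.061, -0.031, 0, 0, 0, 0], [0.065, -0.031, 0, 0, 0, 0], [0.069, -0.031, 0, 0, 0, 0]]
3.35 [0.53584091 0.03694619 0.22154955] [-1.37603767 -0.18624159  0.33066798] [ 0.0278809  -0.04235122 -0.03862824]
```

View pics/side2z.png

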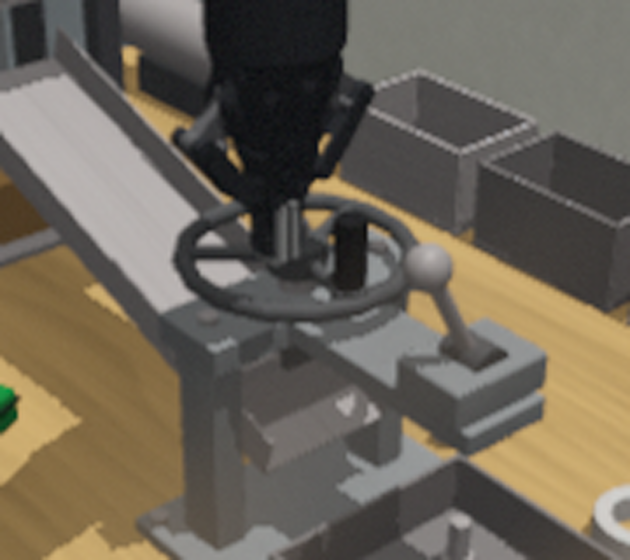

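View pics/wrist2.png

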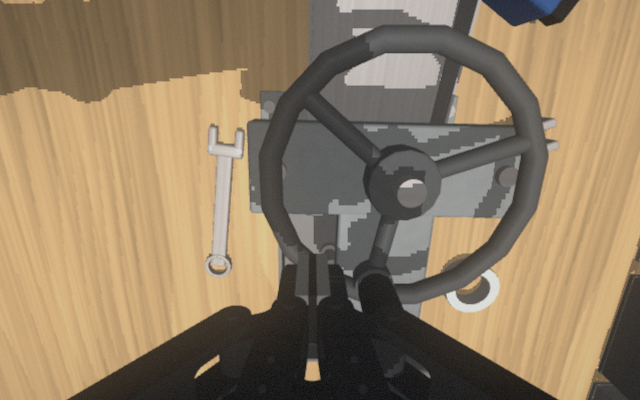

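apply_moves --pt "0.002 -0.003 0 0 0 0" --pt "0.005 -0.006 0 0 0 0" --pt "0.008 -0.009 0 0 0 0" --pt "0.01 -0.012 0 0 0 0" --pt "0.013 -0.014 0 0 0 0" --pt "0.017 -0.017 0 0 0 0" --pt "0.02 -0.019 0 0 0 0" --pt "0.023 -0.021 0 0 0 0" --pt "0.027 -0.023 0 0 0 0" --pt "0.03 -0.024 0 0 0 0" --pt "0.034 -0.026 0 0 0 0" --pt "0.037 -0.027 0 0 0 0" --pt "0.041 -0.028 0 0 0 0" --pt "0.045 -0.029 0 0 0 0" --pt "0.049 -0.03 0 0 0 0" --pt "0.053 -0.031 0 0 0 0"

```text
time: 5.45
eef_pos: [0.5772, 0.0119, 0.2201]
tool_rot: [0.707, 0.707, -0.0, -0.0]
contact_force: [-0.7, -0.3, 0.3]
opening: -0.0
```

```bash
python3 arc.py -96 -72 3;python3 - <<'E'
from h import *
s=ctrl.get_state()
print(s["time"],s["eef_pos"],s["contact_force"],s["torque"])
f=optics.grab_frame("side"); cv2.imwrite(f"pics/side3.png",f["color"][:,:,::-1])
a=f["color"][100:260,225:405,::-1]; cv2.imwrite("pics/side3z.png",cv2.resize(a,None,fx=3.5,fy=3.5,interpolation=2))
f=optics.grab_frame("scene"); a=f["color"][95:265,215:405,::-1]; cv2.imwrite("pics/scene3z.png",cv2.resize(a,None,fx=3.5,fy=3.5,interpolation=2))
E
```

```text
[[0.004, -0.0, 0, 0, 0, 0], [0.008, -0.0, 0, 0, 0, 0], [0.012, -0.0, 0, 0, 0, 0], [0.016, 0.0, 0, 0, 0, 0], [0.02, 0.001, 0, 0, 0, 0], [0.023, 0.001, 0, 0, 0, 0], [0.027, 0.002, 0, 0, 0, 0], [0.031, 0.003, 0, 0, 0, 0]]
5.45 [0.57722358 0.01189804 0.22006521] [-0.67246244 -0.30334034  0.26373513] [ 0.00348577  0.13966176 -0.04389825]
```

View pics/side3z.png

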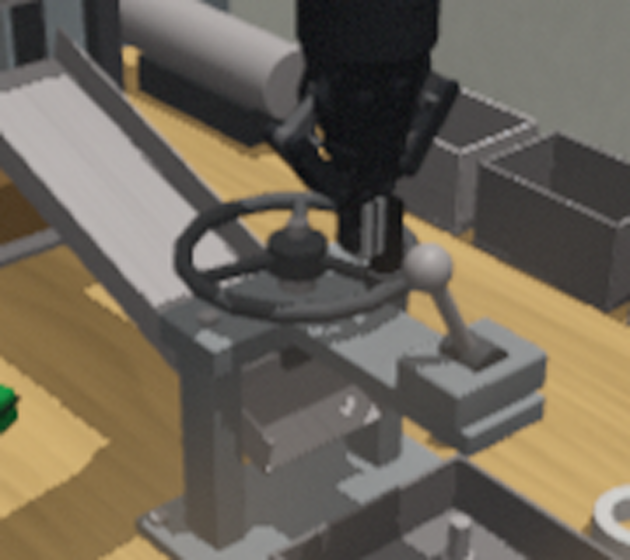

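View pics/scene3z.png

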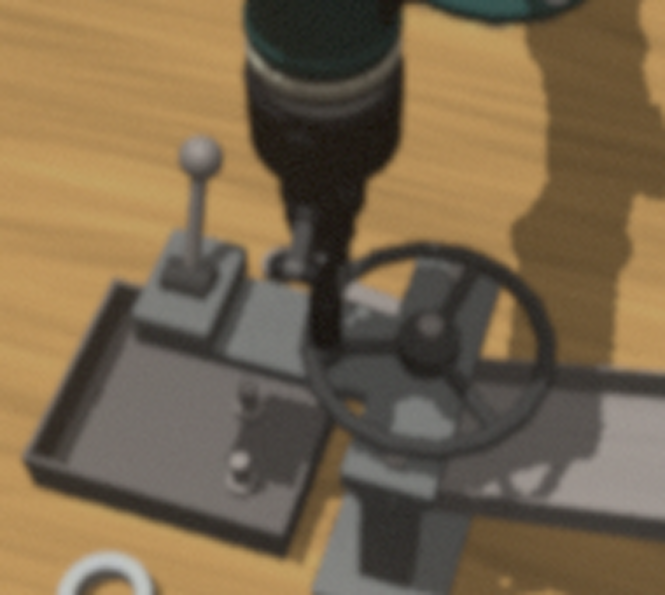

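apply_moves --pt "0.004 0 0 0 0 0" --pt "0.008 0 0 0 0 0" --pt "0.012 0 0 0 0 0" --pt "0.016 0 0 0 0 0" --pt "0.02 0.001 0 0 0 0" --pt "0.023 0.001 0 0 0 0" --pt "0.027 0.002 0 0 0 0"

```text
time: 6.42
eef_pos: [0.5988, 0.0134, 0.2201]
tool_rot: [0.707, 0.707, -0.0, 0.0]
contact_force: [-1.0, 0.2, -0.2]
opening: 0.0001
```

```bash
for a in -75 -63 -51 -39 -27 -15 -3; do python3 arc.py $a $((a+12)) 3; done
```

```text
[[0.004, 0.001, 0, 0, 0, 0], [0.007, 0.002, 0, 0, 0, 0], [0.011, 0.004, 0, 0, 0, 0], [0.015, 0.006, 0, 0, 0, 0]]
[[0.003, 0.002, 0, 0, 0, 0], [0.007, 0.004, 0, 0, 0, 0], [0.01, 0.006, 0, 0, 0, 0], [0.013, 0.009, 0, 0, 0, 0]]
[[0.003, 0.003, 0, 0, 0, 0], [0.006, 0.005, 0, 0, 0, 0], [0.009, 0.008, 0, 0, 0, 0], [0.011, 0.011, 0, 0, 0, 0]]
[[0.002, 0.003, 0, 0, 0, 0], [0.005, 0.006, 0, 0, 0, 0], [0.007, 0.01, 0, 0, 0, 0], [0.009, 0.013, 0, 0, 0, 0]]
[[0.002, 0.004, 0, 0, 0, 0], [0.003, 0.007, 0, 0, 0, 0], [0.005, 0.011, 0, 0, 0, 0], [0.006, 0.015, 0, 0, 0, 0]]
[[0.001, 0.004, 0, 0, 0, 0], [0.002, 0.008, 0, 0, 0, 0], [0.002, 0.012, 0, 0, 0, 0], [0.002, 0.015, 0, 0, 0, 0]]
[[0.0, 0.004, 0, 0, 0, 0], [0.0, 0.008, 0, 0, 0, 0], [-0.0, 0.012, 0, 0, 0, 0], [-0.001, 0.016, 0, 0, 0, 0]]
```

apply_moves --pt "0.004 0.001 0 0 0 0" --pt "0.007 0.002 0 0 0 0" --pt "0.011 0.004 0 0 0 0" --pt "0.015 0.006 0 0 0 0"

```text
time: 6.92
eef_pos: [0.6109, 0.0184, 0.2201]
tool_rot: [0.707, 0.707, 0.0, 0.0]
contact_force: [0.3, -0.1, 0.0]
opening: 0.0001
```

apply_moves --pt "0.003 0.002 0 0 0 0" --pt "0.007 0.004 0 0 0 0" --pt "0.01 0.006 0 0 0 0" --pt "0.013 0.009 0 0 0 0"

```text
time: 7.42
eef_pos: [0.6211, 0.0256, 0.2201]
tool_rot: [0.707, 0.707, -0.0, -0.0]
contact_force: [0.4, -0.7, -0.2]
opening: 0.0
```

apply_moves --pt "0.003 0.003 0 0 0 0" --pt "0.006 0.005 0 0 0 0" --pt "0.009 0.008 0 0 0 0" --pt "0.011 0.011 0 0 0 0"

```text
time: 7.92
eef_pos: [0.63, 0.0344, 0.2201]
tool_rot: [0.707, 0.707, 0.0, 0.0]
contact_force: [0.0, -0.2, 0.1]
opening: 0.0003
```

apply_moves --pt "0.002 0.003 0 0 0 0" --pt "0.005 0.006 0 0 0 0" --pt "0.007 0.01 0 0 0 0" --pt "0.009 0.013 0 0 0 0"

```text
time: 8.43
eef_pos: [0.6372, 0.045, 0.2201]
tool_rot: [0.707, 0.707, 0.0, -0.0]
contact_force: [0.3, -0.5, 0.7]
opening: 0.0002
```

apply_moves --pt "0.002 0.004 0 0 0 0" --pt "0.003 0.007 0 0 0 0" --pt "0.005 0.011 0 0 0 0" --pt "0.006 0.015 0 0 0 0"

```text
time: 8.93
eef_pos: [0.642, 0.0569, 0.2201]
tool_rot: [0.707, 0.707, 0.0, 0.0]
contact_force: [0.3, -0.8, -0.2]
opening: 0.0003
```

```bash
python3 - <<'E'
from h import *
s=ctrl.get_state()
print(s["time"],s["eef_pos"],s["contact_force"],s["torque"])
f=optics.grab_frame("side")
a=f["color"][100:260,225:405,::-1]; cv2.imwrite("pics/side4z.png",cv2.resize(a,None,fx=3.5,fy=3.5,interpolation=2))
E
```

```text
8.925 [0.64196665 0.05690875 0.22011944] [ 0.25370816 -0.76783401 -0.23526085] [-0.07172371 -0.0189381  -0.01921177]
```

View pics/side4z.png

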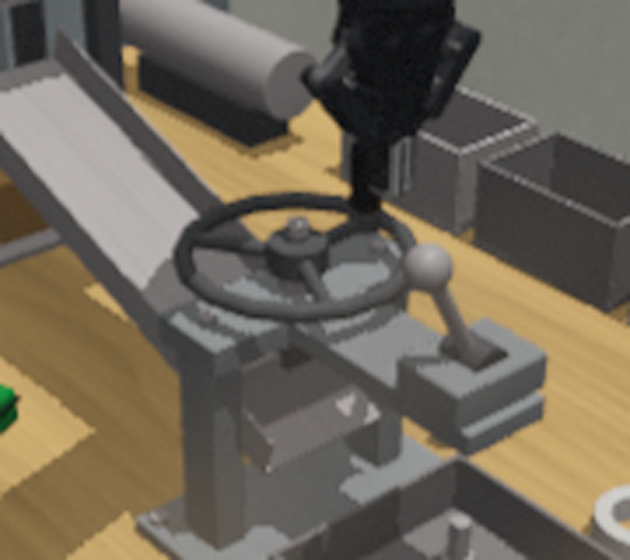

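apply_moves --pt "0.001 0.004 0 0 0 0" --pt "0.002 0.008 0 0 0 0" --pt "0.002 0.012 0 0 0 0"

```text
time: 9.35
eef_pos: [0.6435, 0.0665, 0.2201]
tool_rot: [0.707, 0.707, -0.0, 0.0]
contact_force: [1.3, 0.5, -0.0]
opening: 0.0001
```

```bash
for a in -6 3 12 21 30; do python3 arc.py $a $((a+9)) 3; done
```

```text
[[0.0, 0.004, 0, 0, 0, 0], [0.0, 0.008, 0, 0, 0, 0], [0.0, 0.012, 0, 0, 0, 0]]
[[-0.0, 0.004, 0, 0, 0, 0], [-0.001, 0.008, 0, 0, 0, 0], [-0.002, 0.012, 0, 0, 0, 0]]
[[-0.001, 0.004, 0, 0, 0, 0], [-0.002, 0.008, 0, 0, 0, 0], [-0.003, 0.011, 0, 0, 0, 0]]
[[-0.002, 0.004, 0, 0, 0, 0], [-0.003, 0.007, 0, 0, 0, 0], [-0.005, 0.011, 0, 0, 0, 0]]
[[-0.002, 0.003, 0, 0, 0, 0], [-0.004, 0.007, 0, 0, 0, 0], [-0.007, 0.01, 0, 0, 0, 0]]
```

apply_moves --pt "0.0 0.004 0 0 0 0" --pt "0.0 0.008 0 0 0 0" --pt "0.0 0.012 0 0 0 0"

```text
time: 9.72
eef_pos: [0.6434, 0.0761, 0.2201]
tool_rot: [0.707, 0.707, -0.0, -0.0]
contact_force: [-0.0, -0.6, 0.0]
opening: -0.0001
```

apply_moves --pt "0 0.004 0 0 0 0" --pt "-0.001 0.008 0 0 0 0" --pt "-0.002 0.012 0 0 0 0"

```text
time: 10.1
eef_pos: [0.6423, 0.0819, 0.2199]
tool_rot: [0.708, 0.707, -0.002, 0.002]
contact_force: [-0.2, -6.7, 0.5]
opening: -0.0004
```

```bash
python3 - <<'E'
from h import *
s=ctrl.get_state()
print(s["time"],s["eef_pos"],s["contact_force"],s["torque"])
for n,(x,y) in dict(side=(245,130),scene=(280,130),wrist=(0,0)).items():
    f=optics.grab_frame(n); cv2.imwrite(f"pics/{n}5.png",f["color"][:,:,::-1])
    if n!="wrist":
        a=f["color"][y:y+110,x:x+120,::-1]; cv2.imwrite(f"pics/{n}5z.png",cv2.resize(a,None,fx=5,fy=5,interpolation=2))
    np.save(f"T_{n}5.npy",f["T"])
s=ctrl.get_state()
print(s["time"],s["eef_pos"],s["contact_force"],s["torque"])
E
```

```text
10.1 [0.64226605 0.08192042 0.2199215 ] [-0.15085825 -6.72594692  0.47452379] [-1.40215336 -0.17597607  0.04902968]
10.25 [0.64209667 0.08215849 0.21994216] [ 0.13825514 -5.4779689   0.19117044] [-1.0738718  -0.05977187 -0.00202475]
```

View pics/side5z.png

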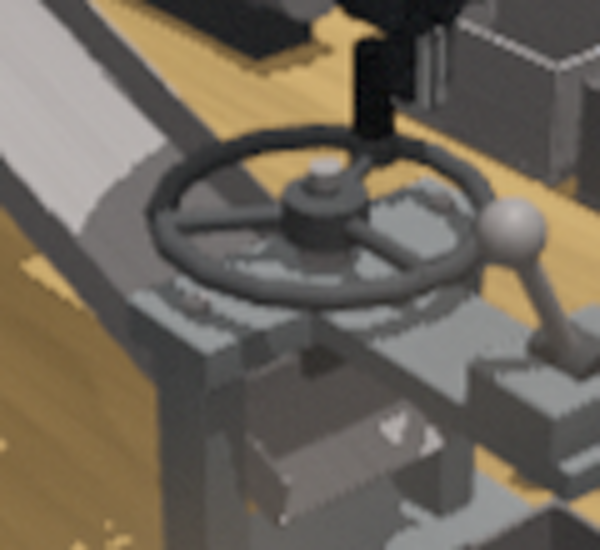

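View pics/scene5z.png

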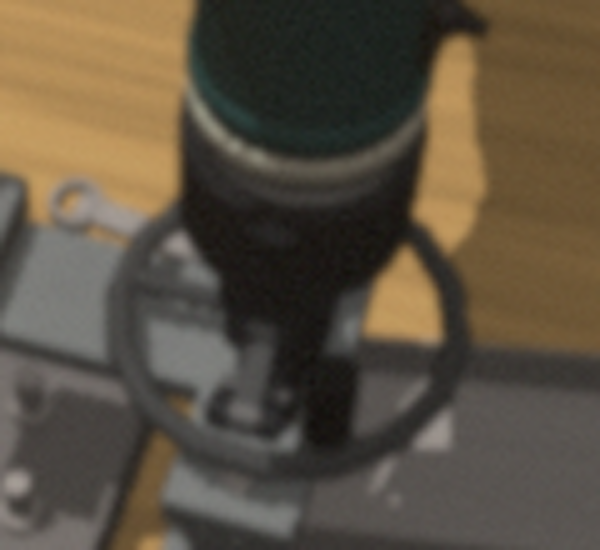

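View pics/wrist5.png

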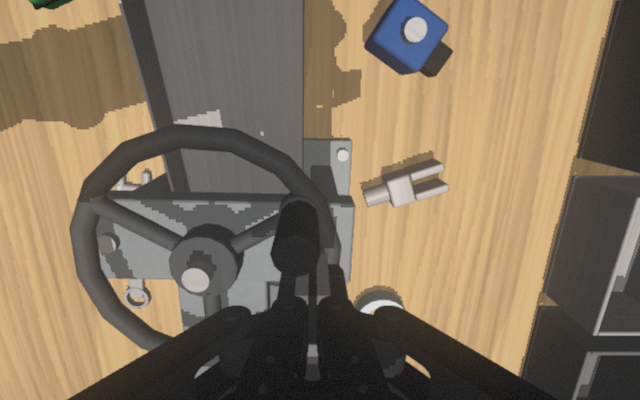

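```bash
python3 - <<'E'
from h import *
C=np.array([.583,.0726])
g=lambda n:dict(optics.grab_frame(n),T=np.load(f"T_{n}5.npy"))
si,w=g("side"),g("wrist")
zi=lambda x,y:(245+(x+.5)/5-.5,130+(y+.5)/5-.5)
ang=lambda P:(np.round(P[:3]-np.r_[C,0],4),round(float(np.degrees(np.arctan2(*(P[:2]-C)[::-1]))),1))
for nm,f,p,z in [("side L",si,zi(178,222),.192),("side R",si,zi(422,266),.192),("wrist L",w,(97,203),.192),("wrist knobbase",w,(297,205),.205),("wrist knobtop",w,(295,252),.245),("w hub nut",w,(195,280),.215)]:
    print(nm,ang(onz(f,p,z)))
P=onz(w,(0,0),.192)
R=np.array([onz(w,p,.192) for p in [(85,235),(200,138),(300,185),(135,330),(93,200)]]);print(circ(R))
E
```

```text
side L (array([-0.0525,  0.0329,  0.192 ]), 148.0)
side R (array([ 0.0007, -0.0602,  0.192 ]), -89.3)
wrist L (array([-0.0545,  0.0335,  0.192 ]), 148.4)
wrist knobbase (array([0.0534, 0.0367, 0.205 ]), 34.5)
wrist knobtop (array([0.0542, 0.031 , 0.245 ]), 29.8)
w hub nut (array([0.002 , 0.0003, 0.215 ]), 9.0)
(array([0.58509291, 0.07120708]), np.float64(0.06904592385637282))
```

Resistance of 6.7 N appeared, so the spindle is engaged. The wrist view shows the knob top at (295,252) and a spoke meeting the rim at (97,203). Together with the side view this puts the knob at about 29.5°, after roughly 131° of slack. I'll now go one turn from here.

```bash
for a in 12 72 132 192 252 312; do python3 arc.py $a $((a+60)) 4; done
```

```text
[[-0.001, 0.005, 0, 0, 0, 0], [-0.003, 0.01, 0, 0, 0, 0], [-0.005, 0.015, 0, 0, 0, 0], [-0.007, 0.02, 0, 0, 0, 0], [-0.01, 0.024, 0, 0, 0, 0], [-0.013, 0.028, 0, 0, 0, 0], [-0.016, 0.033, 0, 0, 0, 0], [-0.019, 0.037, 0, 0, 0, 0], [-0.023, 0.04, 0, 0, 0, 0], [-0.027, 0.044, 0, 0, 0, 0], [-0.031, 0.047, 0, 0, 0, 0], [-0.036, 0.049, 0, 0, 0, 0], [-0.04, 0.052, 0, 0, 0, 0], [-0.045, 0.054, 0, 0, 0, 0], [-0.05, 0.056, 0, 0, 0, 0]]
[[-0.005, 0.001, 0, 0, 0, 0], [-0.01, 0.003, 0, 0, 0, 0], [-0.015, 0.003, 0, 0, 0, 0], [-0.021, 0.004, 0, 0, 0, 0], [-0.026, 0.004, 0, 0, 0, 0], [-0.031, 0.003, 0, 0, 0, 0], [-0.036, 0.003, 0, 0, 0, 0], [-0.041, 0.001, 0, 0, 0, 0], [-0.046, 0.0, 0, 0, 0, 0], [-0.051, -0.002, 0, 0, 0, 0], [-0.056, -0.004, 0, 0, 0, 0], [-0.061, -0.006, 0, 0, 0, 0], [-0.065, -0.009, 0, 0, 0, 0], [-0.069, -0.012, 0, 0, 0, 0], [-0.073, -0.016, 0, 0, 0, 0]]
[[-0.004, -0.004, 0, 0, 0, 0], [-0.007, -0.008, 0, 0, 0, 0], [-0.01, -0.012, 0, 0, 0, 0], [-0.013, -0.016, 0, 0, 0, 0], [-0.016, -0.021, 0, 0, 0, 0], [-0.018, -0.025, 0, 0, 0, 0], [-0.02, -0.03, 0, 0, 0, 0], [-0.022, -0.035, 0, 0, 
[... 789 characters left out ...]
, [0.031, -0.003, 0, 0, 0, 0], [0.036, -0.003, 0, 0, 0, 0], [0.041, -0.001, 0, 0, 0, 0], [0.046, -0.0, 0, 0, 0, 0], [0.051, 0.002, 0, 0, 0, 0], [0.056, 0.004, 0, 0, 0, 0], [0.061, 0.006, 0, 0, 0, 0], [0.065, 0.009, 0, 0, 0, 0], [0.069, 0.012, 0, 0, 0, 0], [0.073, 0.016, 0, 0, 0, 0]]
[[0.004, 0.004, 0, 0, 0, 0], [0.007, 0.008, 0, 0, 0, 0], [0.01, 0.012, 0, 0, 0, 0], [0.013, 0.016, 0, 0, 0, 0], [0.016, 0.021, 0, 0, 0, 0], [0.018, 0.025, 0, 0, 0, 0], [0.02, 0.03, 0, 0, 0, 0], [0.022, 0.035, 0, 0, 0, 0], [0.023, 0.04, 0, 0, 0, 0], [0.024, 0.045, 0, 0, 0, 0], [0.025, 0.051, 0, 0, 0, 0], [0.025, 0.056, 0, 0, 0, 0], [0.025, 0.061, 0, 0, 0, 0], [0.024, 0.066, 0, 0, 0, 0], [0.023, 0.071, 0, 0, 0, 0]]
```

apply_moves --pt "-0.001 0.005 0 0 0 0" --pt "-0.003 0.01 0 0 0 0" --pt "-0.005 0.015 0 0 0 0" --pt "-0.007 0.02 0 0 0 0" --pt "-0.01 0.024 0 0 0 0" --pt "-0.013 0.028 0 0 0 0" --pt "-0.016 0.033 0 0 0 0" --pt "-0.019 0.037 0 0 0 0"

```text
time: 11.35
eef_pos: [0.6277, 0.1097, 0.2197]
tool_rot: [0.708, 0.706, -0.002, 0.003]
contact_force: [1.1, -8.4, 0.3]
opening: -0.0002
```

```bash
for a in 44; do python3 arc.py $a $((a+28)) 4; done;  python3 - <<'E'
from h import *
s=ctrl.get_state()
print(s["time"],s["eef_pos"],s["contact_force"],s["torque"])
f=optics.grab_frame("wrist"); cv2.imwrite(f"pics/wrist6.png",f["color"][:,:,::-1])
E
```

```text
[[-0.004, 0.004, 0, 0, 0, 0], [-0.008, 0.007, 0, 0, 0, 0], [-0.012, 0.01, 0, 0, 0, 0], [-0.016, 0.013, 0, 0, 0, 0], [-0.021, 0.015, 0, 0, 0, 0], [-0.026, 0.017, 0, 0, 0, 0], [-0.031, 0.019, 0, 0, 0, 0]]
11.35 [0.62767557 0.10966807 0.2197251 ] [ 1.13809787 -8.35602329  0.29122408] [-1.91076442 -0.36241641  0.15338726]
```

View pics/wrist6.png

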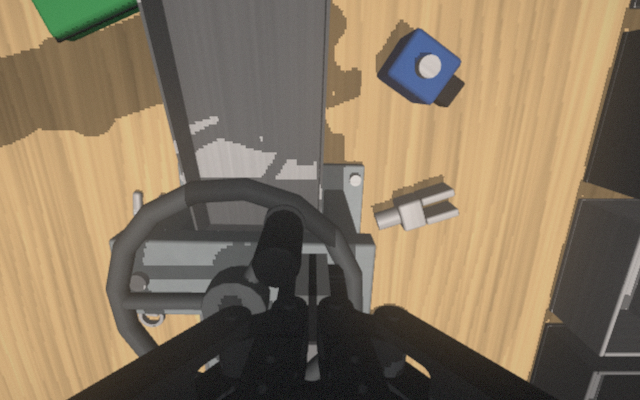

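apply_moves --pt "-0.004 0.004 0 0 0 0" --pt "-0.008 0.007 0 0 0 0"

```text
time: 11.65
eef_pos: [0.6215, 0.1141, 0.2196]
tool_rot: [0.708, 0.706, -0.003, 0.003]
contact_force: [2.1, -10.6, 1.2]
opening: -0.0003
```

apply_moves --pt "-0.002 0.001 0 0 0 0.1" --pt "-0.004 0.003 0 0 0 0.2" --pt "-0.008 0.006 0 0 0 0.3"

```text
time: 12.02
eef_pos: [0.6172, 0.1228, 0.2205]
tool_rot: [0.53, 0.848, 0.001, 0.003]
contact_force: [5.8, -3.1, -1.9]
opening: 0.0001
```

```bash
python3 arc.py 60 84 4;  python3 - <<'E'
from h import *
s=ctrl.get_state()
print(s["time"],s["eef_pos"],s["contact_force"],s["q"])
f=optics.grab_frame("wrist"); cv2.imwrite(f"pics/wrist7.png",f["color"][:,:,::-1])
E
```

```text
[[-0.005, 0.002, 0, 0, 0, 0], [-0.009, 0.005, 0, 0, 0, 0], [-0.014, 0.006, 0, 0, 0, 0], [-0.019, 0.008, 0, 0, 0, 0], [-0.024, 0.009, 0, 0, 0, 0], [-0.03, 0.01, 0, 0, 0, 0]]
12.025 [0.61720591 0.12284834 0.22049755] [ 5.780804   -3.07091668 -1.93731143] [ 0.16011207  0.54670063 -0.61883211  1.82707742  0.40363386  0.89044415
 -0.19476784]
```

View pics/wrist7.png

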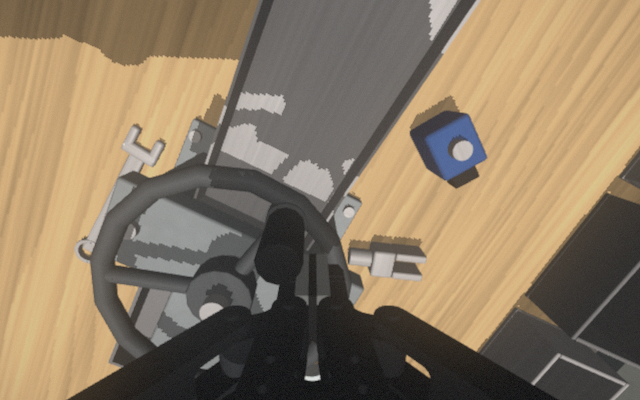

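apply_moves --pt "-0.005 0.002 0 0 0 0.055" --pt "-0.009 0.005 0 0 0 0.11" --pt "-0.014 0.006 0 0 0 0.165" --pt "-0.019 0.008 0 0 0 0.22" --pt "-0.024 0.009 0 0 0 0.27" --pt "-0.03 0.01 0 0 0 0.32"

```text
time: 12.82
eef_pos: [0.5936, 0.1337, 0.2208]
tool_rot: [0.314, 0.949, 0.002, 0.003]
contact_force: [6.7, 0.3, -3.6]
opening: 0.0001
```

```bash
cat > arcr.py <<'E'
import numpy as np,sys
a0,a1,st,k=map(float,sys.argv[1:5]); C=np.array([.583,.0726]); r=.06
p=lambda a:C+r*np.array([np.cos(np.radians(a)),np.sin(np.radians(a))])
n=int(round((a1-a0)/st))
print([[*[round(float(x),3) for x in (p(a0+st*(i+1))-p(a0))/.8],0,0,0,round(np.radians(st*(i+1)*k)/1.5,3)] for i in range(n)])
from cell import ctrl
s=ctrl.get_state(); e=s["eef_pos"]-np.r_[C,0]
print(np.round(s["q"],2),np.round(s["tool_rot"],3),"finger ang",np.degrees(np.arctan2(e[1],e[0])),np.hypot(*e[:2]),"psi",np.degrees(2*np.arctan2(s["tool_rot"][1],s["tool_rot"][0])))
E
python3 arcr.py 84 124 4 1
```

```text
[[-0.005, 0.0, 0, 0, 0, np.float64(0.047)], [-0.01, 0.0, 0, 0, 0, np.float64(0.093)], [-0.016, 0.0, 0, 0, 0, np.float64(0.14)], [-0.021, -0.001, 0, 0, 0, np.float64(0.186)], [-0.026, -0.002, 0, 0, 0, np.float64(0.233)], [-0.031, -0.003, 0, 0, 0, np.float64(0.279)], [-0.036, -0.005, 0, 0, 0, np.float64(0.326)], [-0.041, -0.007, 0, 0, 0, np.float64(0.372)], [-0.045, -0.01, 0, 0, 0, np.float64(0.419)], [-0.05, -0.012, 0, 0, 0, np.float64(0.465)]]
[ 0.23  0.55 -0.75  1.87  0.48  0.9   0.18] [0.314 0.949 0.002 0.003] finger ang 80.17797587510287 0.06202895422247945 psi 143.39193232864224
```

apply_moves --pt "-0.005 0.0 0 0 0 0.047" --pt "-0.01 0.0 0 0 0 0.093" --pt "-0.016 0.0 0 0 0 0.14" --pt "-0.021 -0.001 0 0 0 0.186" --pt "-0.026 -0.002 0 0 0 0.233" --pt "-0.031 -0.003 0 0 0 0.279" --pt "-0.036 -0.005 0 0 0 0.326" --pt "-0.041 -0.007 0 0 0 0.372" --pt "-0.045 -0.01 0 0 0 0.419" --pt "-0.05 -0.012 0 0 0 0.465"

```text
time: 14.08
eef_pos: [0.5527, 0.127, 0.2211]
tool_rot: [-0.03, 1.0, 0.004, 0.003]
contact_force: [6.4, 4.2, -4.8]
opening: -0.0004
```

```bash
python3 arcr.py 124 164 4 1|sed 's/np.float64//g'
```

```text
[[-0.004, -0.003, 0, 0, 0, (0.047)], [-0.008, -0.006, 0, 0, 0, (0.093)], [-0.012, -0.01, 0, 0, 0, (0.14)], [-0.016, -0.014, 0, 0, 0, (0.186)], [-0.019, -0.018, 0, 0, 0, (0.233)], [-0.022, -0.022, 0, 0, 0, (0.279)], [-0.024, -0.027, 0, 0, 0, (0.326)], [-0.027, -0.032, 0, 0, 0, (0.372)], [-0.029, -0.037, 0, 0, 0, (0.419)], [-0.03, -0.042, 0, 0, 0, (0.465)]]
[ 0.37  0.57 -0.96  1.96  0.58  0.91  0.75] [-0.03   1.     0.004  0.003] finger ang 119.12187831430286 0.062273350239813396 psi 183.44036898664362
```

apply_moves --pt "-0.004 -0.003 0 0 0 0.047" --pt "-0.008 -0.006 0 0 0 0.093" --pt "-0.012 -0.01 0 0 0 0.14" --pt "-0.016 -0.014 0 0 0 0.186" --pt "-0.019 -0.018 0 0 0 0.233"

```text
time: 14.7
eef_pos: [0.5363, 0.1136, 0.2211]
tool_rot: [-0.204, 0.979, 0.004, 0.003]
contact_force: [2.9, 5.8, -4.4]
opening: -0.0003
```

```bash
python3 arcr.py 144 168 4 1|sed 's/np.float64//g'; python3 - <<'E'
from h import *
f=optics.grab_frame("wrist"); cv2.imwrite(f"pics/wrist8.png",f["color"][:,:,::-1])
np.save("T_wrist8.npy",f["T"])
E
```

```text
[[-0.003, -0.004, 0, 0, 0, (0.047)], [-0.006, -0.009, 0, 0, 0, (0.093)], [-0.008, -0.014, 0, 0, 0, (0.14)], [-0.01, -0.018, 0, 0, 0, (0.186)], [-0.011, -0.023, 0, 0, 0, (0.233)], [-0.013, -0.028, 0, 0, 0, (0.279)]]
[ 0.46  0.58 -1.06  1.99  0.64  0.93  1.05] [-0.204  0.979  0.004  0.003] finger ang 138.7186740134789 0.062087319952342346 psi 203.50746732516743
```

View pics/wrist8.png

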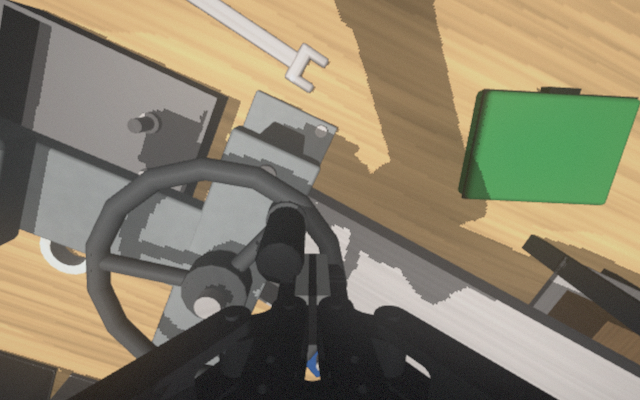

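apply_moves --pt "-0.003 -0.004 0 0 0 0.047" --pt "-0.006 -0.009 0 0 0 0.093" --pt "-0.008 -0.014 0 0 0 0.14" --pt "-0.01 -0.018 0 0 0 0.186" --pt "-0.011 -0.023 0 0 0 0.233" --pt "-0.013 -0.028 0 0 0 0.279"

```text
time: 15.5
eef_pos: [0.524, 0.0916, 0.2209]
tool_rot: [-0.403, 0.915, 0.004, 0.002]
contact_force: [-0.4, 6.9, -2.9]
opening: -0.0003
```

```bash
python3 arcr.py 168 208 4 1|sed 's/np.float64//g'
```

```text
[[-0.001, -0.005, 0, 0, 0, (0.047)], [-0.001, -0.01, 0, 0, 0, (0.093)], [-0.002, -0.016, 0, 0, 0, (0.14)], [-0.001, -0.021, 0, 0, 0, (0.186)], [-0.001, -0.026, 0, 0, 0, (0.233)], [0.0, -0.031, 0, 0, 0, (0.279)], [0.001, -0.036, 0, 0, 0, (0.326)], [0.003, -0.041, 0, 0, 0, (0.372)], [0.005, -0.046, 0, 0, 0, (0.419)], [0.007, -0.051, 0, 0, 0, (0.465)]]
[ 0.56  0.62 -1.17  2.02  0.7   0.97  1.43] [-0.403  0.915  0.004  0.002] finger ang 162.11530695312518 0.06194764724168943 psi 227.52682318395622
```

The wrist frame keeps the knob steady at about (280,245), with roughly 7 N at the contact. Joint 3 is nearing its limit, so I'll back off, unwind the tool above the wheel, and re-seat behind the knob.

apply_moves --pt "0.003 0.015 0 0 0 0" --pt "0.01 0.028 0 0 0 0" --pt "0.018 0.036 0.02 0 0 0" --pt "0.018 0.036 0.07 0 0 0" --pt "0.018 0.036 0.11 0 0 -0.1" --pt "0.018 0.036 0.11 0 0 -0.93" --pt "0.018 0.036 0.11 0 0 -0.93" --pt "0.018 0.036 0.11 0 0 -0.93" --pt "0.018 0.036 0.11 0 0 -0.93" --pt "0.018 0.036 0.11 0 0 -0.93" --pt "0.018 0.036 0.11 0 0 -0.93" --pt "0.018 0.036 0.11 0 0 -0.93" --pt "0.018 0.036 0.11 0 0 -0.93"

```text
time: 17.12
eef_pos: [0.5392, 0.1168, 0.3094]
tool_rot: [0.28, 0.96, 0.0, 0.001]
contact_force: [-0.4, -0.2, -0.1]
opening: 0.0004
```

apply_moves --pt "0 0 0 0 0 -0.93" --pt "0 0 0 0 0 -0.93" --pt "0 0 0 0 0 -0.93" --pt "0 0 0 0 0 -0.93" --pt "0 0 0 0 0 -0.93" --pt "0 0 0 0 0 -0.93" --pt "0 0 0 0 0 -0.93" --pt "0 0 0 0 0 -0.93"

```text
time: 18.12
eef_pos: [0.5389, 0.1165, 0.3087]
tool_rot: [0.832, 0.555, 0.0, 0.0]
contact_force: [0.1, -0.1, 0.3]
opening: -0.0001
```

```bash
python3 arcr.py 168 172 4 1|tail -1; python3 - <<'E'
from h import *
s=ctrl.get_state(); print(s["time"],s["eef_pos"],s["contact_force"])
for n in ["wrist","scene"]:
    f=optics.grab_frame(n); cv2.imwrite(f"pics/{n}9.png",f["color"][:,:,::-1])
    np.save(f"T_{n}9.npy",f["T"])
E
```

```text
[ 0.12  0.32 -0.53  1.9   0.2   0.96 -0.9 ] [0.832 0.555 0.    0.   ] finger ang 135.0977030441708 0.06225447485711136 psi 67.40257229150846
18.125 [0.53890444 0.11654543 0.30874406] [ 0.09642326 -0.09190866  0.30186029]
```

View pics/wrist9.png

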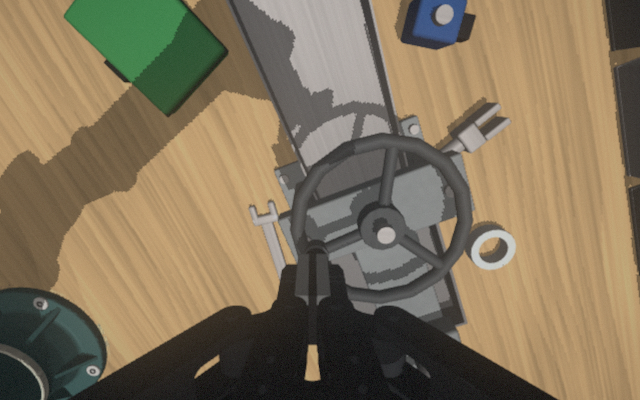

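View pics/scene9.png

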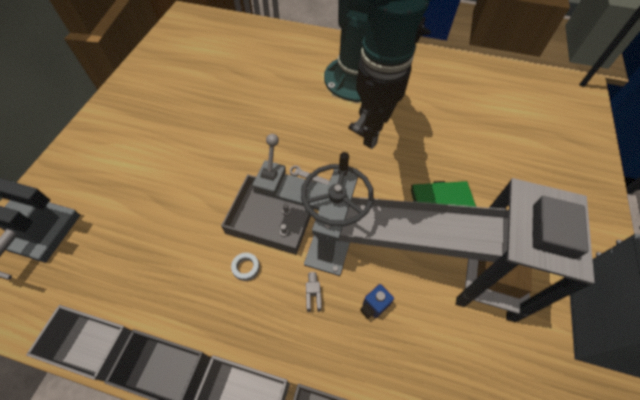

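```bash
python3 - <<'E'
from h import *
C=np.array([.583,.0726])
f=optics.grab_frame("scene"); w=dict(optics.grab_frame("wrist"),T=np.load("T_wrist9.npy"))
ang=lambda P:(np.round(P[:2]-C,4),round(float(np.degrees(np.arctan2(*(P[:2]-C)[::-1]))),1))
print(ang(onz(f,(344,155),.245)))
for p in [(390,143),(442,266)]: print(ang(onz(w,p,.192)))
E
```

```text
(array([-0.058 , -0.0026]), -177.4)
(array([0.0302, 0.0608]), 63.6)
(array([ 0.0383, -0.0579]), -56.5)
```

apply_moves --pt "0 0 0 0 0 -0.93" --pt "0 0 0 0 0 -0.93" --pt "0 0 0 0 0 -0.93" --pt "0 0 0 0 0 -0.93" --pt "0 0 0 0 0 -0.93" --pt "0 0 0 0 0 -0.93" --pt "0 0 0 0 0 -0.93" --pt "0 0 0 0 0 -0.93" --pt "0 0 0 0 0 -0.93"

```text
time: 19.45
eef_pos: [0.5387, 0.1162, 0.3082]
tool_rot: [0.994, -0.107, -0.0, -0.0]
contact_force: [-0.7, 0.4, 0.1]
opening: -0.0001
```

```bash
python3 arcr.py 168 172 4 1|tail -1
```

```text
[-0.1   0.29 -0.24  1.91  0.09  0.94 -2.17] [ 0.994 -0.107 -0.    -0.   ] finger ang 135.51099392393064 0.06214900177884399 psi -12.339169477638242
```

apply_moves --pt "0 0 -0.04 0 0 0" --pt "0 0 -0.08 0 0 0" --pt "0 0 -0.11 0 0 0" --pt "0 0 -0.11 0 0 0"

```text
time: 19.95
eef_pos: [0.5373, 0.1155, 0.2185]
tool_rot: [0.994, -0.108, -0.002, 0.001]
contact_force: [0.4, -0.7, 1.0]
opening: -0.0
```

```bash
python3 arcr.py 136 176 4 .8|sed 's/np.float64//g'; python3 arcr.py 176 216 4 1|sed 's/np.float64//g';
```

```text
[[-0.004, -0.004, 0, 0, 0, (0.037)], [-0.007, -0.008, 0, 0, 0, (0.074)], [-0.01, -0.012, 0, 0, 0, (0.112)], [-0.012, -0.017, 0, 0, 0, (0.149)], [-0.015, -0.022, 0, 0, 0, (0.186)], [-0.017, -0.026, 0, 0, 0, (0.223)], [-0.018, -0.031, 0, 0, 0, (0.261)], [-0.019, -0.037, 0, 0, 0, (0.298)], [-0.02, -0.042, 0, 0, 0, (0.335)], [-0.021, -0.047, 0, 0, 0, (0.372)]]
[-0.12  0.4  -0.23  2.01  0.13  0.75 -2.21] [ 0.994 -0.108 -0.002  0.001] finger ang 136.821268428612 0.06273088833272872 psi -12.380888890809286
[[-0.0, -0.005, 0, 0, 0, (0.047)], [0.0, -0.01, 0, 0, 0, (0.093)], [0.001, -0.016, 0, 0, 0, (0.14)], [0.001, -0.021, 0, 0, 0, (0.186)], [0.003, -0.026, 0, 0, 0, (0.233)], [0.004, -0.031, 0, 0, 0, (0.279)], [0.006, -0.036, 0, 0, 0, (0.326)], [0.009, -0.04, 0, 0, 0, (0.372)], [0.011, -0.045, 0, 0, 0, (0.419)], [0.014, -0.049, 0, 0, 0, (0.465)]]
[-0.12  0.4  -0.23  2.01  0.13  0.75 -2.21] [ 0.994 -0.108 -0.002  0.001] finger ang 136.821268428612 0.06273088833272872 psi -12.380888890809286
```

apply_moves --pt "-0.003 -0.004 0 0 0 0.037" --pt "-0.006 -0.008 0 0 0 0.074" --pt "-0.009 -0.012 0 0 0 0.112" --pt "-0.011 -0.017 0 0 0 0.149" --pt "-0.013 -0.022 0 0 0 0.186" --pt "-0.015 -0.026 0 0 0 0.223" --pt "-0.016 -0.031 0 0 0 0.261" --pt "-0.017 -0.037 0 0 0 0.298"

```text
time: 20.95
eef_pos: [0.5265, 0.0902, 0.2221]
tool_rot: [0.993, 0.117, 0.003, -0.003]
contact_force: [0.4, 6.0, -1.0]
opening: 0.0002
```

```bash
python3 arcr.py 168 198 4 1|sed 's/np.float64//g'
```

```text
[[-0.001, -0.005, 0, 0, 0, (0.047)], [-0.001, -0.01, 0, 0, 0, (0.093)], [-0.002, -0.016, 0, 0, 0, (0.14)], [-0.001, -0.021, 0, 0, 0, (0.186)], [-0.001, -0.026, 0, 0, 0, (0.233)], [0.0, -0.031, 0, 0, 0, (0.279)], [0.001, -0.036, 0, 0, 0, (0.326)], [0.003, -0.041, 0, 0, 0, (0.372)]]
[ 0.01  0.38 -0.34  2.04  0.18  0.74 -1.78] [ 0.993  0.117  0.003 -0.003] finger ang 162.7087665237928 0.059170415291349886 psi 13.39449319532276
```

apply_moves --pt "-0.001 -0.005 0 0 0 0.047" --pt "-0.001 -0.01 0 0 0 0.093" --pt "-0.002 -0.016 0 0 0 0.14" --pt "-0.001 -0.021 0 0 0 0.186" --pt "-0.001 -0.026 0 0 0 0.233" --pt "0.0 -0.031 0 0 0 0.279" --pt "0.001 -0.036 0 0 0 0.326" --pt "0.003 -0.041 0 0 0 0.372"

```text
time: 21.95
eef_pos: [0.527, 0.057, 0.2216]
tool_rot: [0.922, 0.386, 0.001, -0.002]
contact_force: [-2.0, 5.6, 1.3]
opening: -0.0003
```

```bash
python3 arcr.py 200 240 4 .8|sed 's/np.float64//g'
```

```text
[[0.002, -0.005, 0, 0, 0, (0.037)], [0.004, -0.01, 0, 0, 0, (0.074)], [0.007, -0.014, 0, 0, 0, (0.112)], [0.01, -0.018, 0, 0, 0, (0.149)], [0.013, -0.023, 0, 0, 0, (0.186)], [0.017, -0.026, 0, 0, 0, (0.223)], [0.02, -0.03, 0, 0, 0, (0.261)], [0.024, -0.033, 0, 0, 0, (0.298)], [0.029, -0.037, 0, 0, 0, (0.335)], [0.033, -0.039, 0, 0, 0, (0.372)]]
[ 0.18  0.4  -0.48  2.04  0.26  0.76 -1.23] [ 0.922  0.386  0.001 -0.002] finger ang -164.3966961944343 0.058120307637443705 psi 45.412210792442295
```

apply_moves --pt "0.002 -0.005 0 0 0 0.037" --pt "0.004 -0.01 0 0 0 0.074" --pt "0.007 -0.014 0 0 0 0.112" --pt "0.01 -0.018 0 0 0 0.149" --pt "0.013 -0.023 0 0 0 0.186" --pt "0.017 -0.026 0 0 0 0.223" --pt "0.02 -0.03 0 0 0 0.261" --pt "0.024 -0.033 0 0 0 0.298" --pt "0.029 -0.037 0 0 0 0.335" --pt "0.033 -0.039 0 0 0 0.372"

```text
time: 23.2
eef_pos: [0.5516, 0.0229, 0.2211]
tool_rot: [0.781, 0.624, -0.002, -0.001]
contact_force: [-6.2, 1.9, 4.0]
opening: -0.0003
```

```bash
python3 arcr.py 240 280 4 .8|sed 's/np.float64//g'
```

```text
[[0.005, -0.002, 0, 0, 0, (0.037)], [0.009, -0.005, 0, 0, 0, (0.074)], [0.014, -0.006, 0, 0, 0, (0.112)], [0.019, -0.008, 0, 0, 0, (0.149)], [0.024, -0.009, 0, 0, 0, (0.186)], [0.03, -0.01, 0, 0, 0, (0.223)], [0.035, -0.01, 0, 0, 0, (0.261)], [0.04, -0.01, 0, 0, 0, (0.298)], [0.045, -0.01, 0, 0, 0, (0.335)], [0.051, -0.009, 0, 0, 0, (0.372)]]
[ 0.33  0.45 -0.61  1.99  0.35  0.81 -0.7 ] [ 0.781  0.624 -0.002 -0.001] finger ang -122.3162210031752 0.05877764830015807 psi 77.24553306439645
```

apply_moves --pt "0.005 -0.002 0 0 0 0.037" --pt "0.009 -0.005 0 0 0 0.074" --pt "0.014 -0.006 0 0 0 0.112" --pt "0.019 -0.008 0 0 0 0.149" --pt "0.024 -0.009 0 0 0 0.186" --pt "0.03 -0.01 0 0 0 0.223" --pt "0.035 -0.01 0 0 0 0.261" --pt "0.04 -0.01 0 0 0 0.298" --pt "0.045 -0.01 0 0 0 0.335" --pt "0.051 -0.009 0 0 0 0.372"

```text
time: 24.45
eef_pos: [0.5922, 0.0136, 0.221]
tool_rot: [0.58, 0.815, -0.003, -0.001]
contact_force: [-6.0, -2.4, 3.6]
opening: -0.0
```

```bash
python3 arcr.py 280 320 4 .8|sed 's/np.float64//g'
```

```text
[[0.005, 0.001, 0, 0, 0, (0.037)], [0.01, 0.003, 0, 0, 0, (0.074)], [0.015, 0.004, 0, 0, 0, (0.112)], [0.02, 0.006, 0, 0, 0, (0.149)], [0.024, 0.009, 0, 0, 0, (0.186)], [0.029, 0.012, 0, 0, 0, (0.223)], [0.033, 0.015, 0, 0, 0, (0.261)], [0.037, 0.018, 0, 0, 0, (0.298)], [0.041, 0.022, 0, 0, 0, (0.335)], [0.044, 0.026, 0, 0, 0, (0.372)]]
[ 0.42  0.53 -0.74  1.9   0.46  0.89 -0.21] [ 0.58   0.815 -0.003 -0.001] finger ang -81.14239235066007 0.05968425328577552 psi 109.14451371105453
```

apply_moves --pt "0.005 0.001 0 0 0 0.037" --pt "0.01 0.003 0 0 0 0.074" --pt "0.015 0.004 0 0 0 0.112" --pt "0.02 0.006 0 0 0 0.149" --pt "0.024 0.009 0 0 0 0.186" --pt "0.029 0.012 0 0 0 0.223" --pt "0.033 0.015 0 0 0 0.261" --pt "0.037 0.018 0 0 0 0.298" --pt "0.041 0.022 0 0 0 0.335" --pt "0.044 0.026 0 0 0 0.372"

```text
time: 25.7
eef_pos: [0.6287, 0.0321, 0.2211]
tool_rot: [0.334, 0.943, -0.004, -0.0]
contact_force: [-4.9, -4.9, 3.2]
opening: 0.0001
```

```bash
python3 arcr.py 320 360 4 .8|sed 's/np.float64//g'; python3 - <<'E'
from h import *
for n in ["wrist","side"]:
    f=optics.grab_frame(n); cv2.imwrite(f"pics/{n}10.png",f["color"][:,:,::-1])
    np.save(f"T_{n}10.npy",f["T"])
a=cv2.imread("pics/side10.png")[130:240,245:365]; cv2.imwrite(f"pics/side10z.png",cv2.resize(a,None,fx=5,fy=5,interpolation=2))
E
```

```text
[[0.003, 0.004, 0, 0, 0, (0.037)], [0.006, 0.008, 0, 0, 0, (0.074)], [0.009, 0.013, 0, 0, 0, (0.112)], [0.011, 0.018, 0, 0, 0, (0.149)], [0.013, 0.023, 0, 0, 0, (0.186)], [0.015, 0.028, 0, 0, 0, (0.223)], [0.016, 0.033, 0, 0, 0, (0.261)], [0.017, 0.038, 0, 0, 0, (0.298)], [0.017, 0.043, 0, 0, 0, (0.335)], [0.018, 0.048, 0, 0, 0, (0.372)]]
[ 0.45  0.62 -0.87  1.81  0.57  0.98  0.24] [ 0.334  0.943 -0.004 -0.   ] finger ang -41.56542041091406 0.061055879898571135 psi 141.0232502218609
```

View pics/wrist10.png

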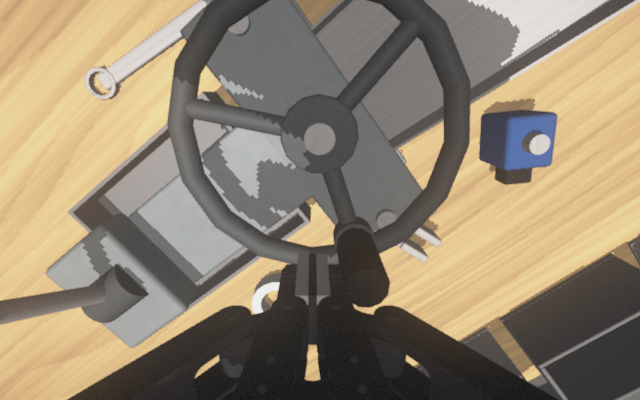

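View pics/side10z.png

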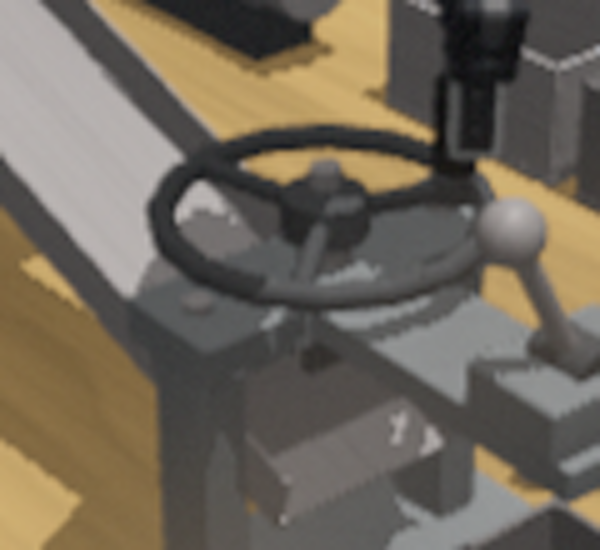

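```bash
python3 - <<'E'
from h import *
C=np.array([.583,.0726])
w=dict(optics.grab_frame("wrist"),T=np.load("T_wrist10.npy"))
ang=lambda P:(np.round(P[:2]-C,4),round(float(np.degrees(np.arctan2(*(P[:2]-C)[::-1]))),1))
for p in [(413,22),(186,107)]: print(ang(onz(w,p,.192)))
E
```

```text
(array([-0.0106,  0.0642]), 99.4)
(array([-0.0497, -0.0435]), -138.8)
```

The wrist view shows spoke ends at (413,22) and (186,107), which puts the knob at −19.7°. About 49° remain.

apply_moves --pt "0.003 0.004 0 0 0 0.037" --pt "0.006 0.008 0 0 0 0.074" --pt "0.009 0.013 0 0 0 0.112" --pt "0.011 0.018 0 0 0 0.149" --pt "0.013 0.023 0 0 0 0.186" --pt "0.015 0.028 0 0 0 0.223" --pt "0.016 0.033 0 0 0 0.261" --pt "0.017 0.038 0 0 0 0.298" --pt "0.017 0.043 0 0 0 0.335" --pt "0.018 0.048 0 0 0 0.372"

```text
time: 27.1
eef_pos: [0.6457, 0.069, 0.2213]
tool_rot: [0.062, 0.998, -0.004, 0.001]
contact_force: [-0.2, -6.4, 2.6]
opening: -0.0
```

```bash
python3 arcr.py 360 372 3 .8|sed 's/np.float64//g'; python3 - <<'E'
from h import *
for n in ["wrist","side"]:
    f=optics.grab_frame(n); cv2.imwrite(f"pics/{n}11.png",f["color"][:,:,::-1])
    np.save(f"T_{n}11.npy",f["T"])
a=cv2.imread("pics/side11.png")[130:240,245:365]; cv2.imwrite(f"pics/side11z.png",cv2.resize(a,None,fx=5,fy=5,interpolation=2))
E
```

```text
[[-0.0, 0.004, 0, 0, 0, (0.028)], [-0.0, 0.008, 0, 0, 0, (0.056)], [-0.001, 0.012, 0, 0, 0, (0.084)], [-0.002, 0.016, 0, 0, 0, (0.112)]]
[ 0.45  0.7  -0.99  1.77  0.68  1.06  0.66] [ 0.062  0.998 -0.004  0.001] finger ang -3.2401372888813795 0.06282386184893383 psi 172.89568094533408
```

View pics/wrist11.png

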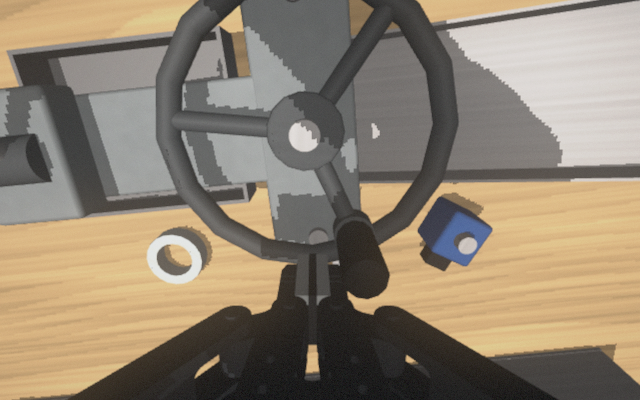

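View pics/side11z.png

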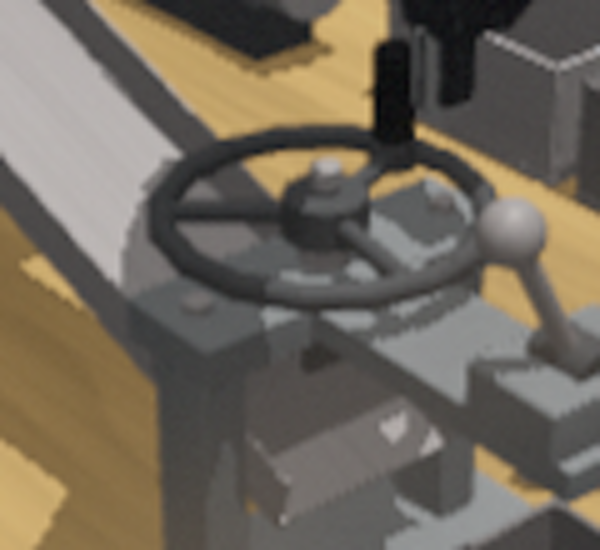

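```bash
python3 - <<'E'
from h import *
C=np.array([.583,.0726])
w=dict(optics.grab_frame("wrist"),T=np.load("T_wrist11.npy")); si=optics.grab_frame("side")
zi=lambda x,y:(245+(x+.5)/5-.5,130+(y+.5)/5-.5)
ang=lambda P:(np.round(P[:2]-C,4),round(float(np.degrees(np.arctan2(*(P[:2]-C)[::-1]))),1))
for p in [(388,10),(170,118)]: print(ang(onz(w,p,.192)))
for p in [(168,211),(402,273)]: print("s",ang(onz(si,zi(*p),.192)))
E
```

```text
(array([-0.0469,  0.0435]), 137.2)
(array([-0.0129, -0.0668]), -100.9)
s (array([-0.05 ,  0.043]), 139.3)
s (array([-0.0092, -0.0589]), -98.9)
```

apply_moves --pt "0 0.004 0 0 0 0.028" --pt "0 0.008 0 0 0 0.056" --pt "-0.001 0.012 0 0 0 0.084" --pt "-0.001 0.013 0 0 0 0.084" --pt "-0.001 0.013 0 0 0 0.084"

```text
time: 27.92
eef_pos: [0.6463, 0.0801, 0.2215]
tool_rot: [-0.0, 1.0, -0.003, 0.002]
contact_force: [2.9, -5.0, 0.9]
opening: 0.0001
```

apply_moves --pt "0 -0.02 0 0 0 0" --pt "0.002 -0.035 0.02 0 0 0" --pt "0.002 -0.035 0.07 0 0 0" --pt "0.002 -0.035 0.13 0 0 0" --pt "0.002 -0.035 0.16 0 0 0" --pt "-0.1 -0.1 0.16 0 0 -0.1" --pt "-0.15 -0.15 0.16 0 0 -0.2" --pt "-0.15 -0.15 0.16 0 0 -0.3"

```text
time: 28.92
eef_pos: [0.5208, -0.0377, 0.3487]
tool_rot: [0.225, 0.974, -0.001, -0.0]
contact_force: [0.3, -0.1, 0.3]
opening: 0.0001
```

```bash
python3 arcr.py 360 364 3 .8|tail -1; python3 - <<'E'
from h import *
for n in ["wrist","side","scene"]:
    f=optics.grab_frame(n); cv2.imwrite(f"pics/{n}12.png",f["color"][:,:,::-1])
    np.save(f"T_{n}12.npy",f["T"])
a=cv2.imread("pics/side12.png")[130:240,245:365]; cv2.imwrite(f"pics/side12z.png",cv2.resize(a,None,fx=5,fy=5,interpolation=2))
E
```

```text
[ 0.84  0.38 -1.12  1.9   0.38  1.11  0.69] [ 0.225  0.974 -0.001 -0.   ] finger ang -119.40518510493243 0.1265855257380398 psi 154.01129962564121
```

View pics/wrist12.png

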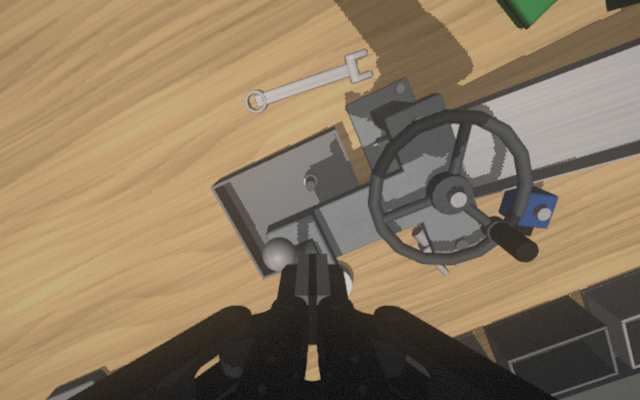

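View pics/side12z.png

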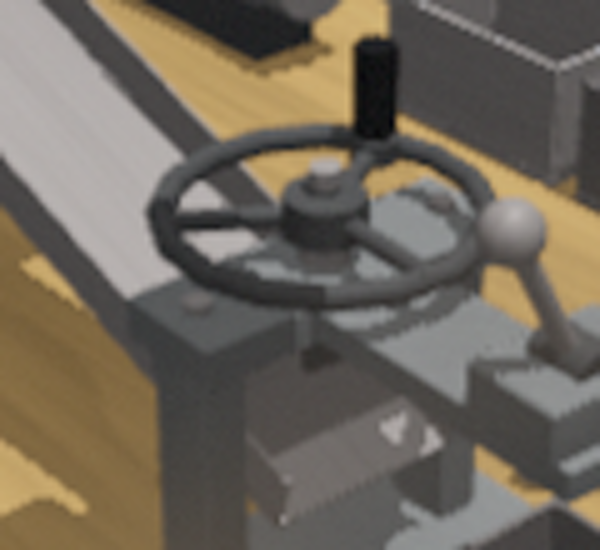

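View pics/scene12.png

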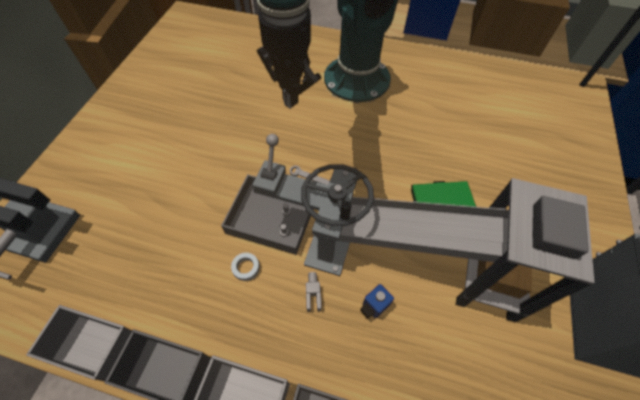

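```bash
python3 - <<'E'
from h import *
C=np.array([.583,.0726])
w=dict(optics.grab_frame("wrist"),T=np.load("T_wrist12.npy")); si=optics.grab_frame("side")
zi=lambda x,y:(245+(x+.5)/5-.5,130+(y+.5)/5-.5)
ang=lambda P:(np.round(P[:2]-C,4),round(float(np.degrees(np.arctan2(*(P[:2]-C)[::-1]))),1))
for p in [(466,117),(383,217)]: print(ang(onz(w,p,.192)))
for p in [(174,219),(418,268)]: print("s",ang(onz(si,zi(*p),.192)))
print("knob",ang(onz(si,zi(376,40),.245)))
E
```

```text
(array([-0.0572,  0.0349]), 148.6)
(array([-0.0027, -0.0648]), -92.4)
s (array([-0.0523,  0.036 ]), 145.5)
s (array([-0.0016, -0.0603]), -91.5)
knob (array([0.054 , 0.0283]), 27.6)
```

The side view after release matches the one at engagement (knob at x≈375, spokes in the same places). The knob reads about 27.6°, compared with 29.5° at take-up, so the wheel has gone one turn less about 2°. Next is the lever.

apply_moves --pt "-0.045 -0.03 0 0 0 -0.12" --pt "-0.045 -0.048 0 0 0 -0.745" --pt "-0.045 -0.048 0 0 0 -0.745" --pt "-0.045 -0.048 0 0 0 -0.745" --pt "-0.045 -0.048 0 0 0 -0.745" --pt "-0.045 -0.048 0 0 0 -0.745" --pt "-0.045 -0.048 0 0 0 -0.745" --pt "-0.045 -0.048 0 0 0 -0.745"

```text
time: 30.18
eef_pos: [0.4881, -0.0727, 0.3482]
tool_rot: [0.703, 0.711, 0.0, -0.0]
contact_force: [-0.5, 0.0, -0.2]
opening: -0.0001
```

```bash
python3 arcr.py 360 364 3 .8|tail -1; python3 - <<'E'
from h import *
s=ctrl.get_state(); print(s["time"],s["eef_pos"])
f=optics.grab_frame("wrist"); cv2.imwrite(f"pics/wrist13.png",f["color"][:,:,::-1])
print(proj(f,[.5423,-.0759,.263]))
E
```

```text
[ 0.79  0.25 -0.88  1.96  0.22  1.03 -0.18] [ 0.703  0.711  0.    -0.   ] finger ang -123.13716015534027 0.17352240047279655 psi 90.6608237269424
30.175 [ 0.48814482 -0.07270147  0.3482147 ]
[384.27556844 214.55939703]
```

View pics/wrist13.png

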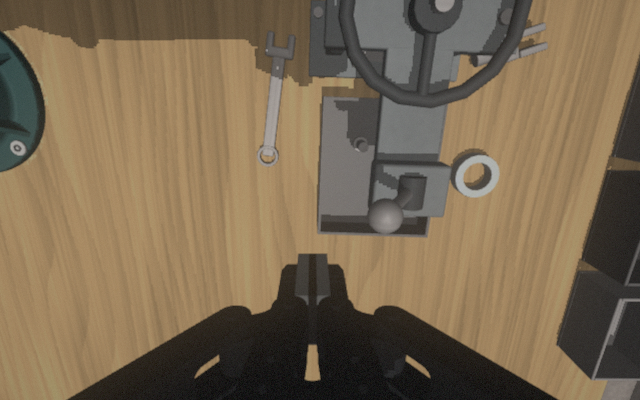

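The lever ball shows at (386,216) against a predicted (384,215). I'll descend beside it on the robot side.

apply_moves --pt "-0.004 -0.005 -0.06 0 0 0" --pt "-0.004 -0.005 -0.11 0 0 0" --pt "-0.004 -0.005 -0.131 0 0 0" --pt "-0.004 -0.005 -0.131 0 0 0"

```text
time: 30.72
eef_pos: [0.484, -0.0775, 0.2428]
tool_rot: [0.704, 0.71, -0.0, -0.001]
contact_force: [0.8, 0.2, 0.7]
opening: 0.0
```

apply_moves --pt "0.02 0 0 0 0 0" --pt "0.035 -0.001 0 0 0 0" --pt "0.045 -0.001 0 0 0 0" --pt "0.055 -0.002 0 0 0 0" --pt "0.065 -0.002 0 0 0 0" --pt "0.075 -0.003 0 0 0 0" --pt "0.085 -0.003 0 0 0 0"

```text
time: 31.6
eef_pos: [0.5529, -0.0802, 0.2433]
tool_rot: [0.705, 0.709, 0.0, 0.0]
contact_force: [-0.8, -0.7, 1.3]
opening: 0.0001
```

```bash
python3 - <<'E'
from h import *
s=ctrl.get_state(); print(s["time"],s["eef_pos"],s["contact_force"])
f=optics.grab_frame("side"); 
a=f["color"][100:260,255:435,::-1]; cv2.imwrite("pics/side14z.png",cv2.resize(a,None,fx=3.5,fy=3.5,interpolation=2))
E
```

```text
31.6 [ 0.55288648 -0.08022344  0.24327465] [-0.8277971  -0.74137818  1.2504667 ]
```

View pics/side14z.png

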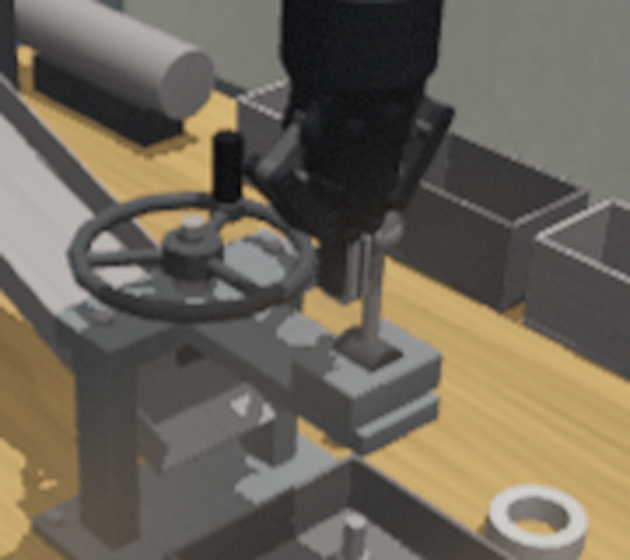

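The lever is moving and now stands roughly upright. I'll continue to the stop.

apply_moves --pt "0.01 0 0 0 0 0" --pt "0.02 -0.001 0 0 0 0" --pt "0.03 -0.001 0 0 0 0" --pt "0.037 -0.002 0 0 0 0" --pt "0.043 -0.002 0 0 0 0"

```text
time: 32.28
eef_pos: [0.5868, -0.0819, 0.2431]
tool_rot: [0.705, 0.709, -0.0, -0.0]
contact_force: [-1.2, -0.1, -1.9]
opening: -0.0
```

apply_moves --pt "0.004 0 0 0 0 0" --pt "0.007 0 0 0 0 0" --pt "0.007 0 0 0 0 0"

```text
time: 32.65
eef_pos: [0.5912, -0.0818, 0.2431]
tool_rot: [0.705, 0.709, -0.001, -0.001]
contact_force: [-3.7, -0.3, 0.9]
opening: -0.0001
```

apply_moves --pt "0.005 0 0 0 0 0" --pt "0.008 0 0 0 0 0" --pt "0.008 0 0 0 0 0" --pt "0.008 0 0 0 0 0"

```text
time: 33.15
eef_pos: [0.5916, -0.0819, 0.2429]
tool_rot: [0.705, 0.709, -0.007, -0.004]
contact_force: [-15.7, -0.1, 10.5]
opening: -0.0002
```

```bash
python3 - <<'E'
from h import *
s=ctrl.get_state(); print(s["time"],s["eef_pos"],s["contact_force"])
f=optics.grab_frame("side"); 
a=f["color"][100:260,255:435,::-1]; cv2.imwrite("pics/side15z.png",cv2.resize(a,None,fx=3.5,fy=3.5,interpolation=2))
E
```

```text
33.15 [ 0.59160468 -0.08186202  0.24288162] [-15.72336452  -0.1468487   10.48230792]
```

View pics/side15z.png

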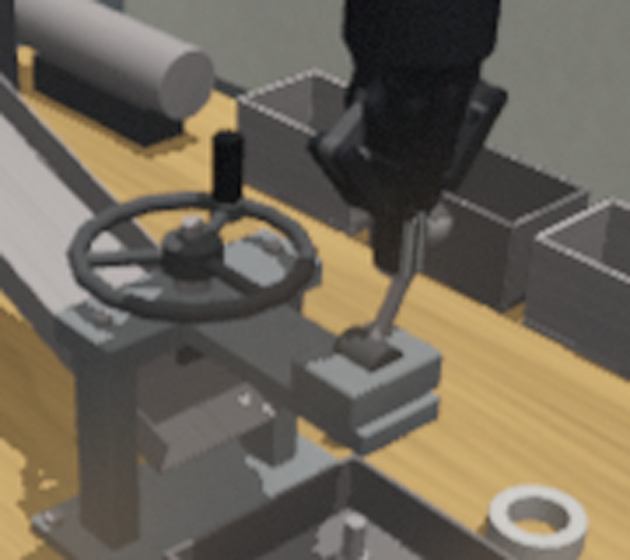

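The lever is against its stop: 16 N with no further motion. I'll retreat straight back (−x), then up and clear.

apply_moves --pt "-0.015 0 0 0 0 0" --pt "-0.05 0 0 0 0 0" --pt "-0.1 0 0.02 0 0 0" --pt "-0.13 0 0.08 0 0 0" --pt "-0.14 0 0.14 0 0 0" --pt "-0.14 -0.08 0.18 0 0 0" --pt "-0.14 -0.15 0.18 0 0 0" --pt "-0.14 -0.2 0.18 0 0 0" --pt "-0.14 -0.25 0.18 0 0 0" --pt "-0.14 -0.25 0.18 0 0 0" --pt "-0.14 -0.25 0.18 0 0 0"

```text
time: 34.58
eef_pos: [0.4874, -0.281, 0.3876]
tool_rot: [0.705, 0.71, 0.001, 0.001]
contact_force: [0.3, 0.9, -0.5]
opening: -0.0002
```

```bash
python3 - <<'E'
from h import *
C=np.array([.583,.0726])
s=ctrl.get_state(); print(s["time"],s["eef_pos"],s["contact_force"])
for n,(x,y) in dict(side=(245,120),scene=(215,115)).items():
    f=optics.grab_frame(n); cv2.imwrite(f"pics/{n}16.png",f["color"][:,:,::-1])
    a=f["color"][y:y+120,x:x+160,::-1]; cv2.imwrite(f"pics/{n}16z.png",cv2.resize(a,None,fx=5,fy=5,interpolation=2))
E
```

```text
34.575 [ 0.48744055 -0.28100551  0.38763358] [ 0.34799468  0.86465047 -0.46125482]
```

View pics/side16z.png

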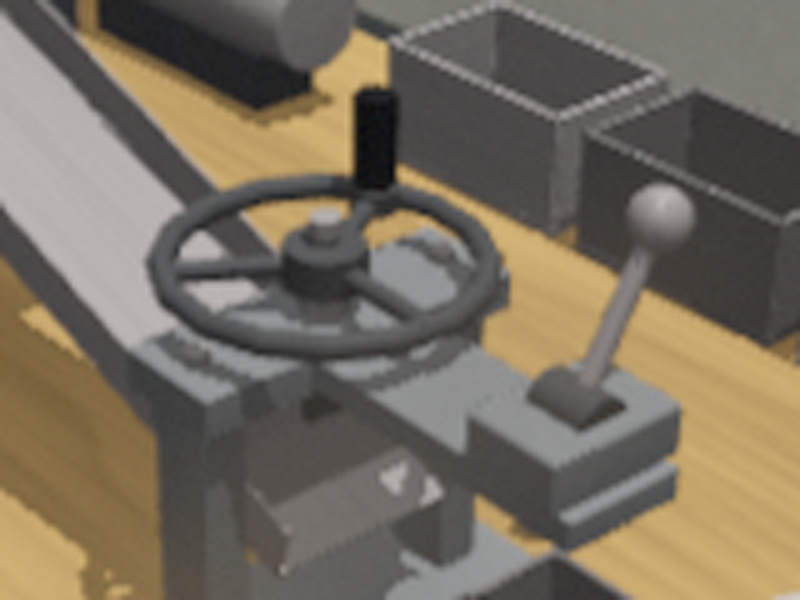

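View pics/scene16z.png

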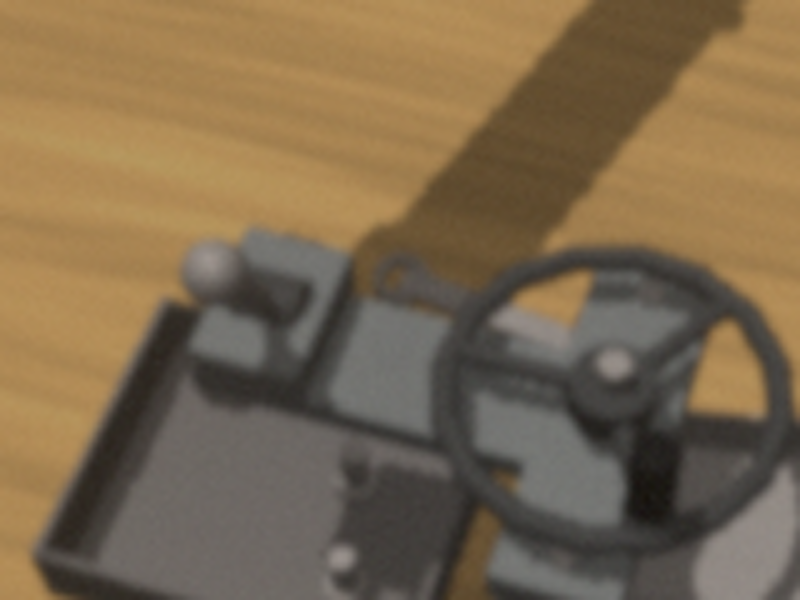

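```bash
python3 - <<'E'
from h import *
from cell import hand_in
a=optics.grab_frame("side");b=optics.grab_frame("scene")
P,e=tri(ray(a,(377.3,163.3)),ray(b,(257.5,168.9))); Q=np.array([.5423,-.0759,.2628]); print(P,e, "swing", 2*np.degrees(np.arcsin(np.linalg.norm(P-Q)/2/.08))/57.3)
print(hand_in())
E
```

```text
[ 0.61869054 -0.07859038  0.26234119] 0.002212353974498261 swing 0.9960998317917454
the job is handed in; nothing more can be done
None
```

I opened the gate by one turn, threw the lock lever to its stop, moved the arm clear and handed the job in at about 35 s. `hand_in()` reports no verdict, so what follows is from my own checks.

- **Slack and take-up:** I pushed the knob counter-clockwise with shut fingers. It moved freely for about 131°, then resistance of about 6.7 N appeared at a knob angle of about 29.5°.
- **The turn:** From there I pushed the knob one turn. Partway round I lifted off and set the fingers behind the knob again because joint 3 was nearing its limit. Afterwards the knob read about 27.6° from several spoke and knob readings, so the turn is about 2° short (tolerance 36°). The individual readings ranged from 25.5° to 28.6°.
- **Wheel load:** The highest force I read while pushing was about 11 N, taken at the end of each move. I did not read the force within a move.
- **Lever:** I pushed it until it stopped moving at about 16 N sideways (19 N in all). Two-view triangulation of its tip gave a swing of about 1.0 rad from where it started.
- **After backing off:** The contact force was back to noise level. The other parts looked undisturbed in the pictures, but I did not measure their positions. I also did not measure the gate's 3 mm lift directly, because it is too small to read reliably in the images.

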